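Clamp a watch head on the sloped timing stand

TASK

Put the watch on the timing machine's sloped microphone stand, dial up and flat on the two narrow rests, with its crown pointing down the slope into the gap between the two prongs of the fixed jaw; set it down, do not drop it. Then let go and slide the upper jaw down until it holds the case snugly against the prongs. Leave the other things on the bench where they are.

Things in the scene. Friction and masses are not known exactly. Their poses are not given: they have to be found in the camera images.
- watch_center (a point): Middle of the steel watch head (no strap, about 90 g): round case 42 mm across, 12.3 mm thick, dark dial, with two flat case ends (26 wide, 7 high) making it 50 mm long. Point: on the case axis, 6 mm above the flat back. z out of the dial, y along the 50 mm; grip the flat ends at y = +-25 mm. Crown towards -x. Starts dial up on the block, free air under its ends.
- watch_crown (a point): Middle of the crown, a steel knob 7 mm across that sticks out 6 mm from the round case on its -x side; 24 mm from the case axis. Axes as watch_center.
- block: White plastic round casing block that the watch starts on, 36 mm across (46 mm at the foot, lowest 9 mm), 24 mm high; fixed to the bench. Origin: centre of its underside.
- stand: The timing machine, fixed to the bench: the microphone stand and, behind it, the read-out unit with screen (170 mm wide, 75 mm high, its front 155 mm along x). Origin: underside centre of the stand's base (100 by 72 mm, 16 mm high). x points from the front to the unit. The stand's narrow head tilts on a pivot 75 mm above the origin and slopes down to the front (-x).
- rest (a point): On the tilting head: where the middle of the watch's back belongs. x up the slope, y across, z out of the face. Watch home: same axes, watch_center 6 mm along z from here. The two rubber rests are 4 mm wide, at y = +-9 mm, x = -23 to 17 mm, tops at z = 0, on a plate 26 mm wide (x = -38 to 82, top at z = -5 mm): the fingers pass freely on both sides. About 95 mm above the bench.
- prongs (a point): Middle of the gap (14 mm wide) between the two upright steel prongs of the fixed jaw at the lower end of the head; the crown's middle comes here (24 mm down the slope from rest, 6 mm above the rests). The prong faces touch the round case 32 degrees either side of the crown; the prongs reach 10 mm above the rests and out to y = +-19 mm. Axes as rest.
- head (a joint): Slope of the stand's head in rad: 0 is level, larger tips its face more towards the stand's front. Locked by a very stiff pivot: it stays as found.
- jaw (a joint): Travel of the upper sliding jaw in m: 0 fully up the slope (open), growing as it slides down towards the prongs, at most 0.028. Starts at 0 to 0.007; about 0.025 when it meets a watch that is home. Stiff: about 2 N moves it and it stays where it is left.
- jaw_face (a point): Middle of the sliding jaw's rubber face (20 mm wide) that meets the case, 6 mm above the plane of the rests; 46 mm up the slope from rest when fully open. Touching the watch, watch_center is 21 mm from it towards -x. Axes as rest (x up the slope).
- jaw_tab (a point): Middle of the up-slope face of the jaw's thumb tab, a steel plate 20 mm wide (y), 6 mm thick (x, from here down the slope), 30 mm behind the jaw's face. Its top is 10 mm along z from here, the jaw's body 11 mm and the head's plate 26 mm below. Axes as rest. Push it down the slope from behind to close the jaw.
- loupe: Bystander: black eye loupe standing on the bench, 35 mm across, 30 mm high. Origin: centre of its underside.
- partsbox: Bystander: round aluminium parts box with glass in its lid, 52 mm across, 14 mm high. Origin: centre of its underside.
- screwdriver: Bystander: small screwdriver lying on the bench, 110 mm long, 11 mm high, along its x. Origin: under its middle.
- blower: Bystander: blue rubber dust blower standing nozzle up, 58 mm across, 105 mm high. Origin: centre of its underside.
There are look-alikes about, which are no part of the job. Leave any green look-alike of the part that bears watch_center alone.

How it is judged:
By the outcome, as a careful person would: the job done as asked, in the order asked, and still so for the second after the job is handed in, with the robot touching nothing.
It also fails if it takes over 54 s, if anything falls off the work surface, if the arm or the gripper's body presses on something with over 40 N, if the wrist force passes 120 N, or if a joint passes its speed limit or range.

ROBOT

A 7-joint arm with a two-finger parallel gripper is mounted at the origin on the work surface. World frame = base frame: x ahead of the robot, y to its left, z up, the work surface at z = 0. Lengths are in mm, angles in rad, forces in N, time in s.
With the tool pointing down it reaches from about 400 to 900 mm from the base axis. Payload 5.6 kg.
Tool frame: the origin (TCP) lies between the finger pads; the fingertips stand 17 mm ahead of it and the grasp point (between the pads) lies 2 mm behind it (bot.tip_extent is the distance from the TCP to the fingertips, in mm); z points along the fingers, y is the direction in which the jaws open and shut (so a half turn about z gives the same grasp; the last joint's range is limited). The gripper opens to 92 mm and grips with 3 to 60 N. Pads are 20 mm wide; open, the fingers measure 128 mm over their backs; the gripper's body (75 mm by 189 mm) begins 69 mm behind the grasp point.
Start: joints at [1.117, 0.468, -0.012, 1.603, 0.006, 1.071, -0.056], TCP at [259.533, -595.947, 192.292] pointing down, gripper open.
Joint ranges: [-2.53, 2.53], [-0.31, 2.02], [-1.57, 1.55], [0.28, 2.44], [-1.29, 4.43], [0.15, 1.84], [-2.92, 2.92]. Speed limits (rad/s): [2.57, 2.57, 3.14, 3.14, 3.14, 3.14, 3.14].

INTERFACE

Orientations are given as a rotation vector (axis times angle).
In Python, from bench import bot, cams, ticket gives the robot as it stands.
- The arm moves only by the shell command python3 -m inch 'ROWS'. ROWS is JSON, a list of rows, each an object with "jaw": the closure, from -1 (fully open) to 1 (shut); "linear": the shift along the tool's x, y, z normalised to -1 to 1, where 1 is 0.4 m, a list of three; "roll": the turn about the tool's z normalised to -1 to 1, where 1 is 180 degrees. In form: [{"jaw": jaw, "linear": [tx, ty, tz], "roll": roll}, ...]. A call has 1 to 8 rows; each row is the pose to reach, as a shift and turn from the pose commanded when the call began, along the tool's axes at that moment, turning the shorter way round; what a row does not reach only later rows make up. A row lasts 1/8 s, in which the tool goes at most 62.5 mm and 10.7 degrees, less where a joint would pass 70% of its speed; a pose out of reach is approached as far as the arm can. A call with a number of a shift or a turn outside -1 to 1 is refused whole. A call with a gripper value outside its range is refused whole. The fingers move at their own pace and stop on an object; the grip force is fixed at half the most. Time passes only in rows, so rows that repeat a pose let the fingers close. It gives the time, the measured TCP pose, the force and the opening at its end, in the units of the state.
- bot.get_state(): the state, without advancing time (a new reading comes with each control period).
- cams.capture(name): name is "scene" or "top" or "wrist"; returns (picture, depth): 480x640x3 uint8, blue, green, red; 480x640 float32, mm along the optical axis (not along the pixel's ray), 0 where there is no reading.
- cams.get_calibration(name): a dict with "K" (3x3 intrinsics, pixels), "extrinsics" (4x4, takes a point from world to camera coordinates). Camera axes: x right, y up, looking along -z (the intrinsics and any distortion apply to the point x, -y, -z); pixel columns grow to the right and rows downward; lengths in mm; the calibration is good to about 2 mm. A picture is of the moment at which its call begins: read the wrist's pose just before it. get_calibration takes no time and is no camera call; for the wrist camera it gives the pose at the moment of the call.
- ticket.close_job(): hands the job in, once; it reports no verdict.
The state is a dict: "clock": time; "joint_pos": joint angles; "dq": joint speeds; "tau": joint torques, N m; "tcp_pos": TCP position; "eef_rot": TCP orientation; "contact_force": force on the tool from outside, world axes, zero at the start; "ft_torque": the same for the moment, N m; "gripper_width": opening from 0.0 (shut) to 1.0 (fully open).
Only numpy, scipy, OpenCV 4.12 (cv2) and the standard library are available. Lean on these libraries where they do the work, as an engineer would, in place of code of your own. Each camera call takes 0.05 s, during which the arm holds its last target.

## Working session

There is one attempt and no reset: what is moved stays moved. The work goes in short steps, Python scripts to look and compute and a shell command to move; the robot and the scene stay as the last step left them, time stands still between calls to the robot, and variables do not carry over. Pictures are saved under pics/ and viewed, and the job is handed in when it is done.

```bash
ls; mkdir -p pics; python3 - <<'E'
from bench import bot,cams,ticket
import cv2
s=bot.get_state();print(s)
for n in("scene","top","wrist"):
    c=cams.get_calibration(n);p,d=cams.capture(n)
    cv2.imwrite(f"pics/{n}0.png",p)
    import numpy as np
    np.savez(f"{n}0.npz",p=p,d=d,K=c["K"],E=c["extrinsics"])
    print(n,c)
E
```

```text
pics
{'clock': 0.0, 'joint_pos': array([ 1.11701597,  0.46839343, -0.01157711,  1.60361455,  0.00597716,
        1.07139527, -0.05632694]), 'dq': array([ 0.0001589 ,  0.00063049, -0.0002774 , -0.00026927, -0.00093164,
       -0.00161666, -0.00102302]), 'tau': array([ 1.10655058e-04, -5.20564413e+01, -1.22152671e-02, -2.43750751e+01,
       -5.66284417e-02,  1.72120443e-02,  1.52547950e-04]), 'tcp_pos': array([ 259.23769329, -595.38955322,  191.33357865]), 'eef_rot': array([-3.07392528e+00, -6.40184147e-01,  7.45012623e-04]), 'contact_force': array([ 0.79909287, -0.58062785,  0.64259216]), 'ft_torque': array([-0.00689171, -0.0119389 ,  0.02180433]), 'gripper_width': 1.0034975772213224}
scene {'K': array([[574.94610004,   0.        , 321.71301532],
       [  0.        , 574.94610004, 238.67852836],
       [  0.        ,   0.        ,   1.        ]]), 'extrinsics': array([[ 8.07556484e-01,  5.89677606e-01,  1.15259099e-02,
        -4.31679787e+02],
       [-3.42545441e-01,  4.53024240e-01,  8.23062367e-01,
         7.68949147e+01],
       [ 4.80119929e-01, -6.68617498e-01,  5.67834038e-
[... 460 characters left out ...]
+02],
       [-1.82143968e-01, -1.45304466e-03,  9.83270799e-01,
        -7.13629534e+02],
       [ 0.00000000e+00,  0.00000000e+00,  0.00000000e+00,
         1.00000000e+00]])}
wrist {'K': array([[390.00473126,   0.        , 320.67529693],
       [  0.        , 390.00473126, 236.47239419],
       [  0.        ,   0.        ,   1.        ]]), 'extrinsics': array([[ 3.99124771e-01, -9.16895929e-01, -1.12783732e-03,
        -6.49437050e+02],
       [ 8.79871902e-01,  3.83353651e-01, -2.80829866e-01,
         3.17690328e+01],
       [ 2.57924121e-01,  1.11093804e-01,  9.59756904e-01,
        -3.91225731e+02],
       [ 0.00000000e+00,  0.00000000e+00,  0.00000000e+00,
         1.00000000e+00]])}
```

View pics/scene0.png

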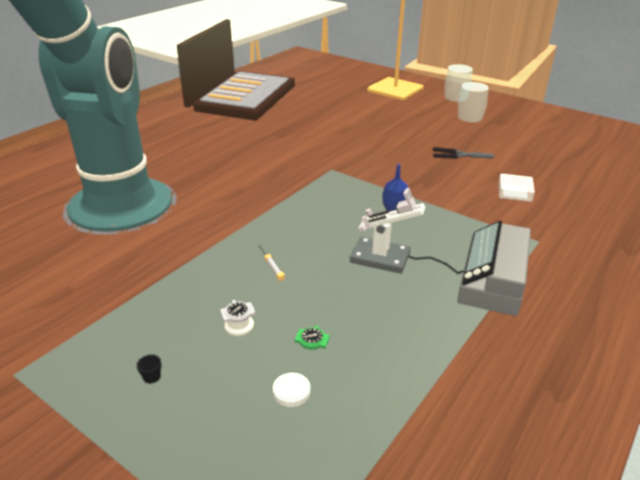

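View pics/top0.png

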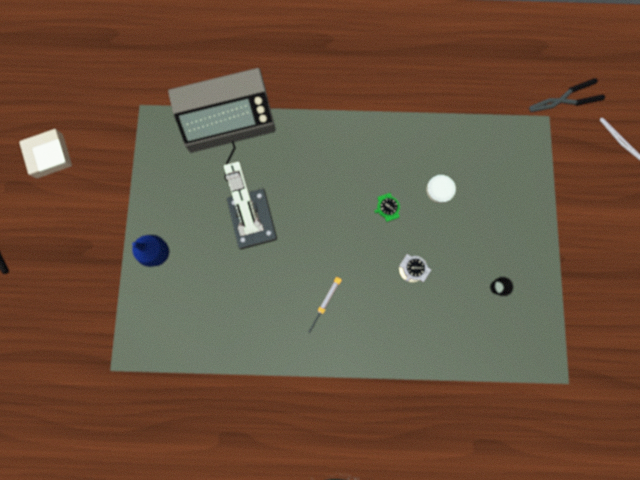

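View pics/wrist0.png

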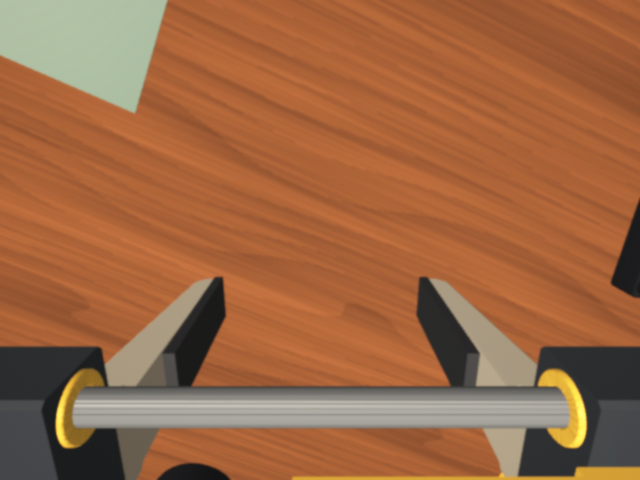

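The steel watch is on the white block at top (414,268) and scene (238,312). The green look-alike lies on the bench at top (388,206) and scene (312,338). I'll enlarge both to check, along with the stand.

```bash
cat > h.py <<'E'
import numpy as np,cv2
def load(n):
    z=np.load(n); return z["p"],z["d"],z["K"],z["E"]
def ray(K,E,u,v):
    R=E[:3,:3];t=E[:3,3]
    d=R.T@np.array([(u-K[0,2])/K[0,0],-(v-K[1,2])/K[1,1],-1.]);o=-R.T@t
    return o,d
def onz(K,E,u,v,z):
    o,d=ray(K,E,u,v);return o+d*(z-o[2])/d[2]
def depthpt(K,E,u,v,dd):
    o,d=ray(K,E,u,v);return o+d*dd
def proj(K,E,P):
    c=E[:3,:3]@np.asarray(P,float)+E[:3,3]
    return np.array([K[0,0]*c[0]/-c[2]+K[0,2],K[1,1]*-c[1]/-c[2]+K[1,2]])
def snap(cams,bot,n,tag):
    c=cams.get_calibration(n);p,d=cams.capture(n)
    np.savez(f"{tag}.npz",p=p,d=d,K=c["K"],E=c["extrinsics"]);cv2.imwrite(f"pics/{tag}.png",p)
    return p,d,c["K"],c["extrinsics"]
E
python3 - <<'E'
from h import *
p,d,K,E=load("top0.npz")
a=cv2.resize(p[190:300,360:460],(400,440),interpolation=cv2.INTER_CUBIC)
b=cv2.resize(p[150:260,205:295],(360,440),interpolation=cv2.INTER_CUBIC)
cv2.imwrite("pics/c1.png",np.hstack([a,b]))
for u,v,z in[(414,268,33),(388,206,10),(256,220,16),(442,188,14)]:
    print(onz(K,E,u,v,z),d[v,u],depthpt(K,E,u,v,d[v,u]))
E
```

```text
[ 459.56584782 -126.28152081   33.        ] 758.8115 [ 458.89381597 -124.99279881   38.87141838]
[575.98894225 -84.4676636   10.        ] 805.16595 [575.12745345 -83.93712404  13.32045162]
[541.01669941 157.27559921  16.        ] 715.5119 [523.83667543 145.4233384   95.33755007]
[ 612.34355255 -184.12665426   14.        ] 810.73883 [ 612.22756391 -184.01787592   14.37739702]
```

View pics/c1.png

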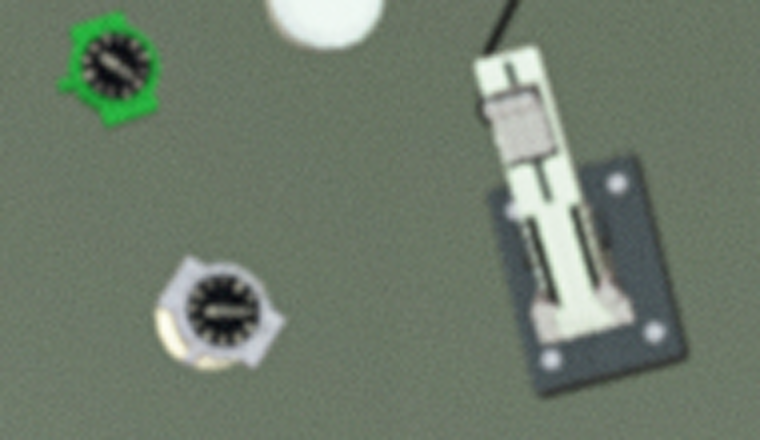

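The crop confirms it: the steel-grey watch sits on the white block at top (414,268), and the look-alike is green and on the bench. The crown can't be made out yet, so I'll bring the wrist camera over it.

```bash
python3 - <<'E'
from h import *
from bench import bot,cams
from scipy.spatial.transform import Rotation as R
s=bot.get_state();T=R.from_rotvec(s["eef_rot"]).as_matrix();print(T.round(4))
c=cams.get_calibration("wrist");E=c["extrinsics"]
o=-E[:3,:3].T@E[:3,3];print("cam in tool",T.T@(o-s["tcp_pos"]));print("view dir tool",T.T@(-E[2,:3]), "up",T.T@E[1,:3],"right",T.T@E[0,:3])
tgt=np.array([459-20,-125,190.]);print("want shift",T.T@(tgt-s["tcp_pos"])/400)
# where does cam axis hit z=35 relative to TCP
for h in(190,230):
    pass
E
```

```text
[[ 9.168e-01  3.992e-01 -6.000e-04]
 [ 3.992e-01 -9.168e-01  1.200e-03]
 [-1.000e-04 -1.300e-03 -1.000e+00]]
cam in tool [ 7.92933772e+01  1.20922845e-01 -1.92238832e+02]
view dir tool [-2.80711633e-01  3.61855720e-04  9.59792086e-01] up [9.59792146e-01 2.32553884e-04 2.80711563e-01] right [-1.21626292e-04  9.99999907e-01 -4.12586858e-04]
want shift [ 0.88151364 -0.8991955   0.00498564]
```

```bash
python3 -m inch '[{"jaw":-1,"linear":[0.11,-0.11,0],"roll":0},{"jaw":-1,"linear":[0.22,-0.22,0],"roll":0},{"jaw":-1,"linear":[0.33,-0.33,0],"roll":0},{"jaw":-1,"linear":[0.44,-0.44,0],"roll":0},{"jaw":-1,"linear":[0.55,-0.55,0.03],"roll":0},{"jaw":-1,"linear":[0.66,-0.66,0.06],"roll":0},{"jaw":-1,"linear":[0.77,-0.77,0.1],"roll":0},{"jaw":-1,"linear":[0.88,-0.88,0.13],"roll":0}]'; python3 - <<'E'
from bench import bot;s=bot.get_state();print(s)
E
python3 -m inch '[{"jaw":-1,"linear":[0.035,-0.02,0.02],"roll":0},{"jaw":-1,"linear":[0.035,-0.02,0.02],"roll":0},{"jaw":-1,"linear":[0.035,-0.02,0.02],"roll":0}]'
python3 - <<'E'
from h import *
from bench import bot,cams
print(bot.get_state()["tcp_pos"],bot.get_state()["eef_rot"])
snap(cams,bot,"wrist","w1")
E
```

```text
clock: 1.15
tcp_pos: [440.4, -134.9, 140.7]
eef_rot: [3.075, 0.64, 0.0]
contact_force: [0.6, -0.5, 0.1]
gripper_width: 1.001
{'clock': 1.15, 'joint_pos': array([ 0.47271827,  0.23764916, -0.27997323,  2.08460268,  0.08854227,
        0.82997946, -1.02015898]), 'dq': array([-0.80174196,  0.18809518, -0.31305632,  0.04246636,  0.16498726,
       -0.21360382, -1.20884924]), 'tau': array([  4.02946249, -35.98779202,  -0.92979882, -19.06525791,
        -0.24487898,   0.37964601,   1.29498783]), 'tcp_pos': array([ 440.42002917, -134.9391905 ,  140.74139331]), 'eef_rot': array([3.07546172e+00, 6.39834112e-01, 2.28765158e-04]), 'contact_force': array([ 0.60841496, -0.46754823,  0.13401974]), 'ft_torque': array([-0.00845679, -0.05785158, -0.03532967]), 'gripper_width': 1.0008803470568202}
clock: 1.52
tcp_pos: [449.4, -124.9, 133.2]
eef_rot: [3.076, 0.638, -0.001]
contact_force: [-0.6, 0.6, -0.4]
gripper_width: 1.0
[ 449.36018102 -124.87904614  133.20106558] [ 3.07566964e+00  6.38102633e-01 -6.61931171e-04]
```

View pics/w1.png

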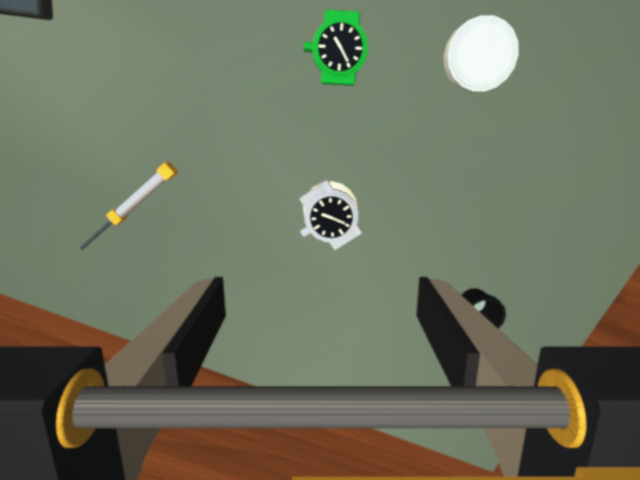

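The wrist view shows the steel watch at (331,216) with its crown at lower left, about (305,232). The green look-alike is at (340,47). Next I'll measure the watch, and the stand from the top and scene views.

```bash
python3 - <<'E'
from h import *
p,d,K,E=load("w1.npz")
x0,y0=290,170;c=p[y0:260,x0:380];cv2.imwrite("pics/c2.png",cv2.resize(c,None,fx=6,fy=6,interpolation=cv2.INTER_CUBIC))
g=c.max(axis=2)
m=(g<70).astype(np.uint8)
n,l,st,ce=cv2.connectedComponentsWithStats(m)
i=1+np.argmax(st[1:,4]);cn=max(cv2.findContours((l==i).astype(np.uint8),0,1)[0],key=len)
h=cv2.convexHull(cn);el=cv2.fitEllipse(h);print(el)
C=onz(K,E,el[0][0]+x0,el[0][1]+y0,36);print("dial",C)
print("depth dial",[depthpt(K,E,u,v,d[v,u]) for u,v in[(331,216),(325,210),(305,232)]])
E
```

```text
((41.03519821166992, 46.78917694091797), (39.40413284301758, 40.152217864990234), 84.24639892578125)
dial [ 461.9566334  -128.32150962   36.        ]
depth dial [array([ 462.69250338, -127.94147981,   36.88291922]), array([ 465.26140603, -121.83985209,   37.46445703]), array([ 442.35049379, -114.9480985 ,   33.72645378])]
```

View pics/c2.png

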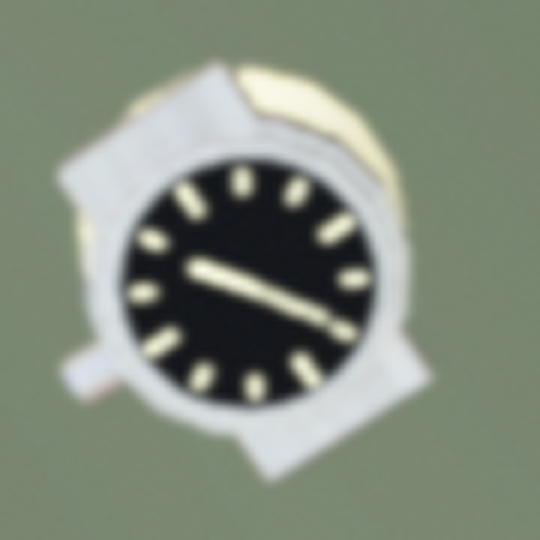

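```bash
python3 - <<'E'
from h import *
from bench import bot
from scipy.spatial.transform import Rotation as R
p,d,K,E=load("w1.npz")
f=lambda u,v,z:onz(K,E,290+(u+.5)/6-.5,170+(v+.5)/6-.5,z)
a,b,c,e=f(60,178,31),f(222,65,31),f(272,478,31),f(430,378,31)
print(np.linalg.norm(a-b),np.linalg.norm(c-e))
m1,m2=(a+b)/2,(c+e)/2
ydir=m1-m2;print("len",np.linalg.norm(ydir),"mid",(m1+m2)/2,"y ang",np.degrees(np.arctan2(ydir[1],ydir[0])))
e1=b-a;e2=e-c;print("edge angs",[np.degrees(np.arctan2(q[1],q[0])) for q in(e1,e2)])
cr=f(85,380,30);ce=(m1+m2)/2;v=cr-ce;print("crown",cr,np.hypot(*v[:2]),np.degrees(np.arctan2(v[1],v[0])))
s=bot.get_state();T=R.from_rotvec(s["eef_rot"]).as_matrix();print("tool x ang",np.degrees(np.arctan2(T[1,0],T[0,0])),"y",np.degrees(np.arctan2(T[1,1],T[0,1])),s["joint_pos"])
# stand crops
p,d,K,E=load("top0.npz");cv2.imwrite("pics/c3.png",cv2.resize(p[155:255,210:290],None,fx=6,fy=6,interpolation=cv2.INTER_CUBIC))
p,d,K,E=load("scene0.npz");cv2.imwrite("pics/c4.png",cv2.resize(p[180:280,340:440],None,fx=6,fy=6,interpolation=cv2.INTER_CUBIC))
E
```

```text
25.137042624031047 24.696054323081512
len 48.97654564930233 mid [ 461.48675795 -128.4967915    31.        ] y ang 57.46136473906853
edge angs [np.float64(-31.597155277440756), np.float64(-32.73646570321125)]
crown [ 440.24827803 -114.61114925   30.        ] 25.374871236393158 146.82348432802092
tool x ang 23.40334612441641 y -66.59664601919266 [ 0.44848591  0.25915845 -0.28356093  2.07795154  0.09931532  0.81679602
 -1.05651402]
```

View pics/c3.png

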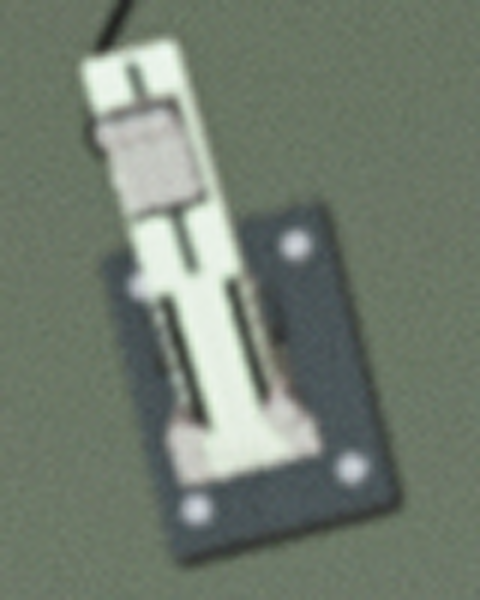

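View pics/c4.png

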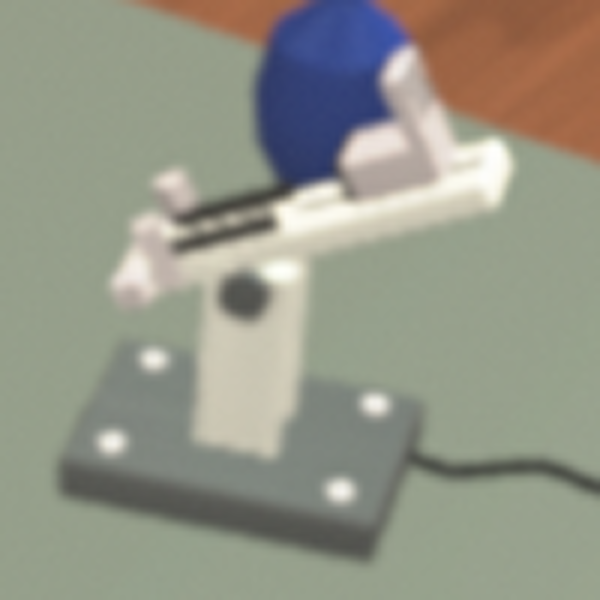

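The watch centre is near (461.5,-128.5), with its +x at about -32.7° and the crown opposite. The crops show the head sloping down to the front, prongs at the lower end and the jaw near the top. I'll look at the stand up close before grasping.

```bash
python3 -m inch '[{"jaw":-1,"linear":[0.08,-0.1,-0.143],"roll":0.052},{"jaw":-1,"linear":[0.17,-0.21,-0.143],"roll":0.052},{"jaw":-1,"linear":[0.26,-0.32,-0.143],"roll":0.052},{"jaw":-1,"linear":[0.36,-0.43,-0.143],"roll":0.052},{"jaw":-1,"linear":[0.457,-0.552,-0.143],"roll":0.052},{"jaw":-1,"linear":[0.457,-0.552,-0.143],"roll":0.052},{"jaw":-1,"linear":[0.457,-0.552,-0.143],"roll":0.052},{"jaw":-1,"linear":[0.457,-0.552,-0.143],"roll":0.052}]'
python3 - <<'E'
from h import *
from bench import bot,cams
s=bot.get_state();print(s["tcp_pos"],s["eef_rot"],s["joint_pos"])
snap(cams,bot,"wrist","w2")
E
```

```text
clock: 2.58
tcp_pos: [529.4, 149.0, 190.3]
eef_rot: [3.117, 0.382, -0.0]
contact_force: [0.7, 0.1, 0.2]
gripper_width: 1.001
[529.38315896 149.01287389 190.34191465] [ 3.11709695e+00  3.81575550e-01 -2.69657687e-04] [-0.00282366  0.33901871 -0.40765691  1.83067525  0.15828021  1.00403701
 -1.80231507]
```

View pics/w2.png

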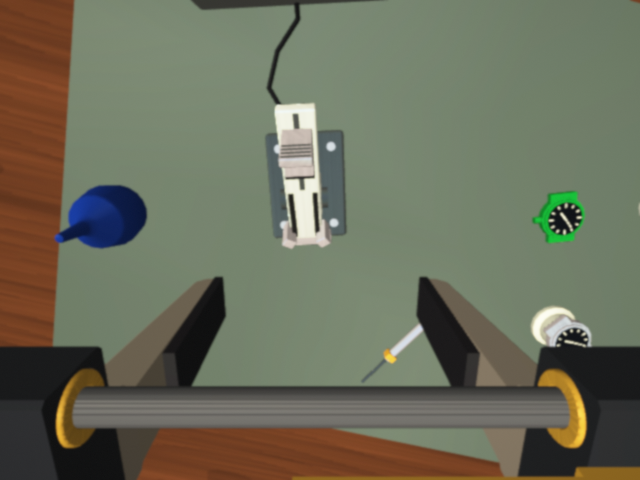

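The wrist view shows the head running from its top end at (295,105) down to the prongs at (290,240) and (324,238). The jaw block is at (296,152) and the dark rests are at (293,215) and (316,212). Next I'll fit the head plane from depth.

```bash
python3 - <<'E'
from h import *
p,d,K,E=load("w2.npz")
cv2.imwrite("pics/c5.png",cv2.resize(p[95:255,260:350],None,fx=5,fy=5,interpolation=cv2.INTER_CUBIC)[:800][:, :450][100:700] if 0 else cv2.resize(p[97:252,255:355],None,fx=3.8,fy=3.8,interpolation=cv2.INTER_CUBIC))
hsv=cv2.cvtColor(p,cv2.COLOR_BGR2HSV)
print(hsv[200,304],hsv[115,284],hsv[230,306],hsv[152,296],hsv[240,290],hsv[160,270])
b,g,r=[p[...,i].astype(int) for i in range(3)]
m=(np.minimum(g,r)>205)&(r-b>8)
m[:97]=0;m[252:]=0;m[:,:265]=0;m[:,345:]=0
n,l,st,ce=cv2.connectedComponentsWithStats(m.astype(np.uint8));print(st[1:][st[1:,4]>20])
vv,uu=np.nonzero(m)
P=np.array([depthpt(K,E,u,v,d[v,u]) for u,v in zip(uu,vv) if d[v,u]>0])
k=(P[:,2]>70)&(P[:,2]<140);P=P[k]
for it in range(4):
    A=np.c_[P[:,:2],np.ones(len(P))];co=np.linalg.lstsq(A,P[:,2],rcond=None)[0];res=P[:,2]-A@co
    P=P[abs(res)<max(2,2*res.std())] if it<3 else P
print(len(P),co,res.std(),"slope",np.arctan(np.hypot(co[0],co[1])),"az",np.degrees(np.arctan2(co[1],co[0])))
print(P.min(0),P.max(0))
np.save("plane.npy",co)
E
```

```text
[ 32  16 240] [ 32  14 243] [ 28  18 237] [ 18  24 126] [ 13  28 189] [92 37 97]
[[ 275  104   50  139 1893]
 [ 275  113   18   32  328]]
1932 [ 5.08807015e-01  1.46960130e-01 -2.11074065e+02] 0.6649354111418745 slope 0.487050449085542 az 16.11044951422942
[512.26243342 147.62381736  72.49810631] [613.37195073 197.12588901 126.81259313]
```

View pics/c5.png

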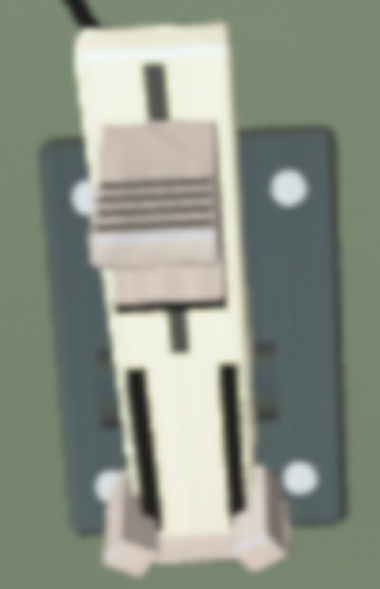

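```bash
cat > stand.py <<'E'
from h import *
p,d,K,E=load("w2.npz")
b,g,r=[p[...,i].astype(int) for i in range(3)]
m=((np.minimum(g,r)>205)&(r-b>8)).astype(np.uint8)
m[:108]=0;m[243:]=0;m[:,:265]=0;m[:,345:]=0
me=cv2.erode(m,np.ones((3,3),np.uint8))
vv,uu=np.nonzero(me)
P=np.array([depthpt(K,E,u,v,d[v,u]) for u,v in zip(uu,vv)])
for it in range(4):
    A=np.c_[P[:,:2],np.ones(len(P))];co=np.linalg.lstsq(A,P[:,2],rcond=None)[0];res=P[:,2]-A@co
    if it<3:P=P[abs(res)<max(1.5,2*res.std())]
n=np.array([-co[0],-co[1],1]);n/=np.linalg.norm(n)
print("plane",co,res.std(),"slope",np.arccos(n[2]),"az",np.degrees(np.arctan2(co[1],co[0])))
def onplane(u,v,off=0):
    o,dd=ray(K,E,u,v);p0=np.array([0,0,co[2]])+n*off
    return o+dd*((p0-o)@n)/(dd@n)
if __name__=="__main__":
    # left/right edges of the plate per row from mask between jaw and top
    L,Rr=[],[]
    for v in list(range(180,200)):
        row=np.nonzero(m[v,270:335])[0]+270
        L.append(onplane(row[0]-.5,v));Rr.append(onplane(row[-1]+.5,v))
    for nm,Q in(("L",L),("R",Rr)):
        Q=np.array(Q);v=np.linalg.svd(Q-Q.mean(0))[2][0];v*=np.sign(v[0]);print(nm,Q.mean(0),"ang",np.degrees(np.arctan2(v[1],v[0])))
    print("width",np.linalg.norm(np.cross(np.mean(Rr,0)-np.mean(L,0),v)))
E
python3 stand.py
python3 - <<'E'
from h import *
p,d,K,E=load("w2.npz")
for t,(y0,y1,x0,x1) in {"c6":(185,253,275,335),"c7":(98,180,265,330)}.items():
    cv2.imwrite(f"pics/{t}.png",cv2.resize(p[y0:y1,x0:x1],None,fx=7,fy=7,interpolation=cv2.INTER_CUBIC))
E
```

```text
plane [ 5.08427791e-01  1.51675957e-01 -2.11664020e+02] 0.6127038964162708 slope 0.48780339294712866 az 16.611078452590785
L [554.39669359 180.59595332  97.59873058] ang 40.260010684176
R [559.48641162 159.68928284  97.0154454 ] ang -11.409329999780134
width 19.976961033447736
```

View pics/c6.png

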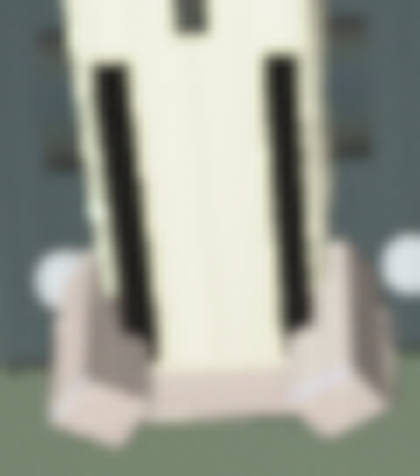

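View pics/c7.png

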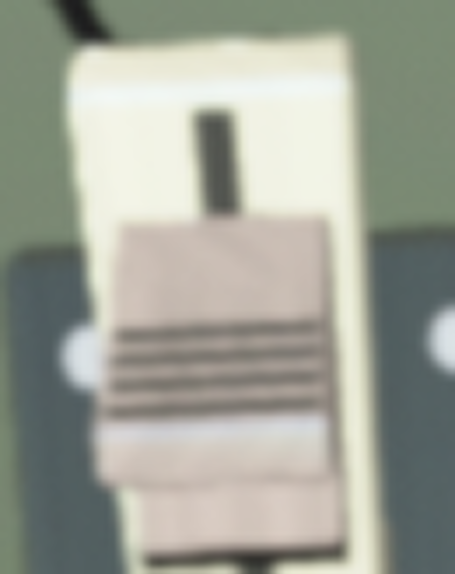

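```bash
cat > fr.py <<'E'
from stand import *
a=lambda x,y,off=0:onplane(275+(x+.5)/7-.5,185+(y+.5)/7-.5,off)
c=lambda x,y,off=0:onplane(265+(x+.5)/7-.5,98+(y+.5)/7-.5,off)
tl,tr=c(71,100),c(347,82)
l1,l2,r1,r2=a(94,66),a(129,64),a(264,57),a(298,54)
top=(tl+tr)/2;mid=((l1+l2)/2+(r1+r2)/2)/2
x=top-mid;L=np.linalg.norm(x);x/=L
if __name__=="__main__":
    print("plate w",np.linalg.norm(tl-tr),"rest sep",np.linalg.norm((l1+l2-r1-r2)/2),"65?",L,"az",np.degrees(np.arctan2(x[1],x[0])))
    sep=tl-tr+ (l1+l2-r1-r2)/2;print("y az",np.degrees(np.arctan2(sep[1],sep[0])))
    # edges
    for q in((c(75,140),c(120,500)),(c(353,140),c(378,500)),(a(70,30),a(95,220)),(a(313,30),a(325,200))):
        dd=q[0]-q[1];print("edge az",np.degrees(np.arctan2(dd[1],dd[0])),q[0],q[1])
rest=(mid-17*x+5*n)*.5+(top-82*x+5*n)*.5
y=np.cross(n,x)
if __name__=="__main__":
    print("rest",rest,mid-17*x+5*n,top-82*x+5*n)
    # tab: upslope face bottom edge etc.
    tx,ty=proj(K,E,rest);print(tx,ty)
    for J in(0,.003,.005,.007):
        print(J,[((proj(K,E,rest+(76-J*1000)*x+(16+10)*n+yy*y)-[265,98])*7).round() for yy in(-10,10)])
    # tab point z: jaw body etc.
    base_pivot=rest-np.array([0,0,75]);print("origin approx",base_pivot)
E
python3 fr.py
```

```text
plane [ 5.08427791e-01  1.51675957e-01 -2.11664020e+02] 0.6127038964162708 slope 0.48780339294712866 az 16.611078452590785
plate w 24.74908080599296 rest sep 18.016558265528168 65? 65.21029705627164 az 16.998888903461307
y az 107.37802821943583
edge az 16.255107417019094 [602.33783483 196.44961751 124.37795879] [569.31283972 186.82051517 106.12663018]
edge az 17.516934147314046 [608.40498358 172.05668559 123.76284453] [575.47755555 161.66400701 105.44530556]
edge az 16.638745897513804 [554.59492575 182.24353647  97.94941607] [532.16466485 175.5402656   85.52852304]
edge az 17.49918899970125 [560.62106994 157.48672388  97.25826199] [540.70992425 151.20907361  86.18271356]
rest [537.74145239 163.64011317  92.21912738] [537.65262554 163.61295796  92.16984656] [537.83027923 163.66726837  92.26840821]
304.272771827695 214.76810509381502
0 [array([324., 326.]), array([ 83., 338.])]
0.003 [array([326., 357.]), array([ 87., 370.])]
0.005 [array([328., 378.]), array([ 90., 390.])]
0.007 [array([329., 398.]), array([ 93., 411.])]
origin approx [537.74145239 163.64011317  17.21912738]
```

```bash
python3 - <<'E'
from fr import *
for J in(0,3,5,7):
    f=lambda X,Z:tuple(int(round((proj(K,E,rest+(X-J)*x+Z*n)[1]-98)*7)) for _ in[0])[0]
    print(J,"tab up edge top",f(76,31),"tab down edge top",f(70,31),"tab base up z10",f(76,10),"face top z10",f(46,10),"face bottom z-4",f(46,-4), "tab root z-5",f(76,-5))
E
```

```text
plane [ 5.08427791e-01  1.51675957e-01 -2.11664020e+02] 0.6127038964162708 slope 0.48780339294712866 az 16.611078452590785
0 tab up edge top 365 tab down edge top 427 tab base up z10 234 face top z10 521 face bottom z-4 438 tab root z-5 151
3 tab up edge top 396 tab down edge top 458 tab base up z10 265 face top z10 547 face bottom z-4 464 tab root z-5 181
5 tab up edge top 417 tab down edge top 478 tab base up z10 286 face top z10 564 face bottom z-4 481 tab root z-5 201
7 tab up edge top 438 tab down edge top 498 tab base up z10 306 face top z10 581 face bottom z-4 497 tab root z-5 221
```

The frame fit agrees with the given sizes (65.2 vs 65 mm, 18.0 vs 18 mm). Rest is at about (537.7,163.6,92.2), azimuth 17.0°, slope 0.488 rad, and the jaw is about 5 mm down. Now I'll go above the watch.

```bash
python3 -m inch '[{"jaw":-1,"linear":[-0.066,0.126,0],"roll":0.05},{"jaw":-1,"linear":[-0.132,0.252,0],"roll":0.1},{"jaw":-1,"linear":[-0.199,0.379,0.05],"roll":0.15},{"jaw":-1,"linear":[-0.265,0.505,0.12],"roll":0.2},{"jaw":-1,"linear":[-0.332,0.632,0.2],"roll":0.259},{"jaw":-1,"linear":[-0.332,0.632,0.26],"roll":0.259},{"jaw":-1,"linear":[-0.332,0.632,0.26],"roll":0.259},{"jaw":-1,"linear":[-0.332,0.632,0.26],"roll":0.259}]'
cat > st.py <<'E'
from h import *
from bench import bot,cams
from scipy.spatial.transform import Rotation as R
def rel(tgt,ang):
    s=bot.get_state();T=R.from_rotvec(s["eef_rot"]).as_matrix()
    a=np.degrees(np.arctan2(T[1,0],T[0,0]))
    print("tcp",s["tcp_pos"].round(2),"ang",a.round(2),"F",s["contact_force"].round(1),"w",s["gripper_width"],"clk",s["clock"])
    print("linear",(T.T@(np.array(tgt,float)-s["tcp_pos"])/400).round(4),"roll",-(((ang-a+180)%360)-180)/180,"zaxis",T[:,2].round(4),"j",s["joint_pos"].round(2))
E
python3 - <<'E'
from st import *
snap(cams,bot,"wrist","w3")
rel([461.5,-128.5,27.5],-32.7)
E
```

```text
clock: 3.62
tcp_pos: [463.0, -125.8, 87.3]
eef_rot: [-3.016, 0.877, -0.002]
contact_force: [0.5, -0.6, -0.5]
gripper_width: 0.999
tcp [ 463.38 -125.61   87.52] ang -32.39 F [-0.1  0.3  0. ] w 0.997594003274839 clk 3.675
linear [-0.0004  0.0088  0.15  ] roll 0.0017206631689235666 zaxis [ 2.1e-03 -3.0e-04 -1.0e+00] j [ 0.31  0.34 -0.14  2.09  0.07  0.71 -2.01]
```

View pics/w3.png

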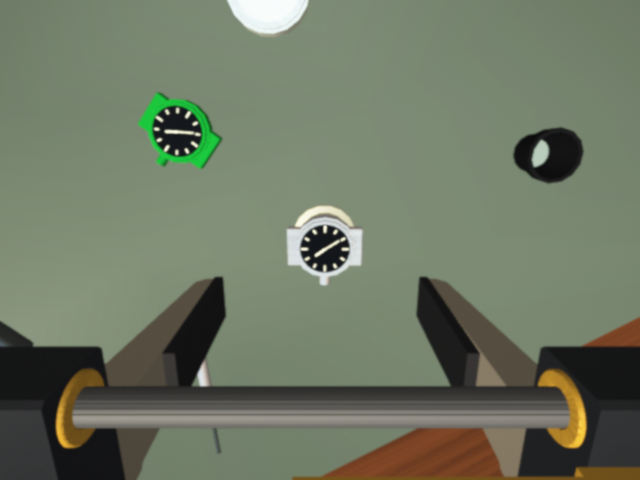

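The wrist view shows the steel watch squared up between the fingers at (325,249), crown down at (324,281). A quick re-measure before going down.

```bash
python3 - <<'E'
from st import *
p,d,K,E=load("w3.npz")
x0,y0=280,200;c=p[y0:300,x0:370]
m=(c.max(axis=2)<70).astype(np.uint8);n,l,st,ce=cv2.connectedComponentsWithStats(m);i=1+np.argmax(st[1:,4])
cn=cv2.convexHull(max(cv2.findContours((l==i).astype(np.uint8),0,1)[0],key=len));el=cv2.fitEllipse(cn);print(el)
W=onz(K,E,el[0][0]+x0,el[0][1]+y0,36);print(W,"crown",onz(K,E,324,282,30))
cv2.imwrite("pics/c8.png",cv2.resize(c,None,fx=6,fy=6,interpolation=cv2.INTER_CUBIC))
rel([W[0],W[1],27.5],-32.7)
E
```

```text
((44.51158142089844, 48.007423400878906), (45.284542083740234, 47.29707717895508), 87.97229766845703)
[ 462.00789977 -128.35442136   36.        ] crown [ 439.6978     -113.90519572   30.        ]
tcp [ 463.38 -125.61   87.52] ang -32.39 F [-0.1  0.3  0. ] w 0.997594003274839 clk 3.675
linear [0.0005 0.0078 0.15  ] roll 0.0017206631689235666 zaxis [ 2.1e-03 -3.0e-04 -1.0e+00] j [ 0.31  0.34 -0.14  2.09  0.07  0.71 -2.01]
```

View pics/c8.png

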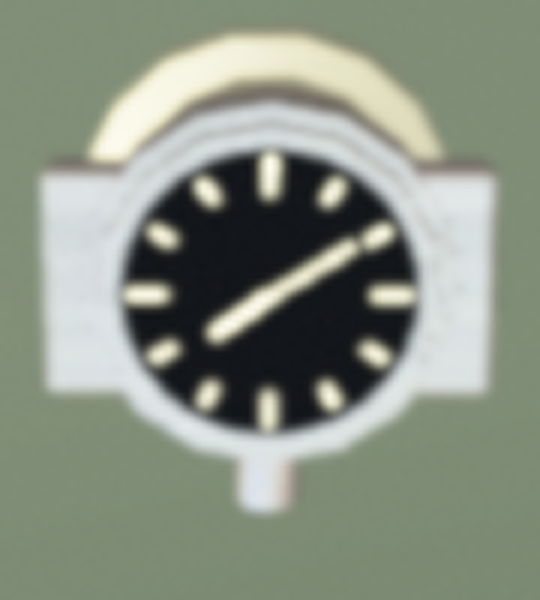

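```bash
python3 -m inch '[{"jaw":-1,"linear":[0.0005,0.0078,0.06],"roll":0.0017},{"jaw":-1,"linear":[0.0005,0.0078,0.11],"roll":0.0017},{"jaw":-1,"linear":[0.0005,0.0078,0.145],"roll":0.0017},{"jaw":-1,"linear":[0.0005,0.0078,0.15],"roll":0.0017},{"jaw":-1,"linear":[0.0005,0.0078,0.15],"roll":0.0017}]'; python3 -c "
from st import *
rel([462,-128.35,27.5],-32.7)"
```

```text
clock: 4.3
tcp_pos: [461.4, -128.6, 26.8]
eef_rot: [-3.014, 0.885, -0.001]
contact_force: [-0.4, -0.5, -0.0]
gripper_width: 0.999
tcp [ 461.44 -128.55   26.85] ang -32.73 F [-0.4 -0.5 -0. ] w 0.99869073859621 clk 4.3
linear [ 0.0009 -0.0012 -0.0016] roll -0.0001664454235147951 zaxis [ 9.e-04 -2.e-04 -1.e+00] j [ 0.3   0.45 -0.12  2.12  0.1   0.58 -2.03]
```

Position is good; close and settle.

```bash
python3 -m inch '[{"jaw":1,"linear":[0,0,-0.001],"roll":0},{"jaw":1,"linear":[0,0,-0.001],"roll":0},{"jaw":1,"linear":[0,0,-0.001],"roll":0},{"jaw":1,"linear":[0,0,-0.001],"roll":0},{"jaw":1,"linear":[0,0,-0.001],"roll":0},{"jaw":1,"linear":[0,0,-0.001],"roll":0},{"jaw":1,"linear":[0,0,-0.001],"roll":0},{"jaw":1,"linear":[0,0,-0.001],"roll":0}]'; python3 -c "
from st import *
rel([462,-128.35,27.5],-32.7)"
```

```text
clock: 5.3
tcp_pos: [460.9, -128.7, 26.7]
eef_rot: [3.014, -0.886, -0.0]
contact_force: [-0.4, -0.6, -0.2]
gripper_width: 0.152
tcp [ 460.86 -128.68   26.69] ang -32.75 F [-0.4 -0.6 -0.2] w 0.15218596176549734 clk 5.3
linear [ 0.0019 -0.0022 -0.002 ] roll -0.000297514143974177 zaxis [-0. -0. -1.] j [ 0.3   0.45 -0.12  2.12  0.1   0.58 -2.03]
```

The opening is 0.15 (about 14 mm), where 50 mm would be about 0.54. Something is off, so I'll look.

```bash
python3 - <<'E'
from st import *
snap(cams,bot,"wrist","w4")
snap(cams,bot,"scene","s4")
cv2.imwrite("pics/s4c.png",cv2.resize(cv2.imread("pics/s4.png")[230:380,150:350],None,fx=3,fy=3))
E
```

```text
(no output)
```

View pics/w4.png

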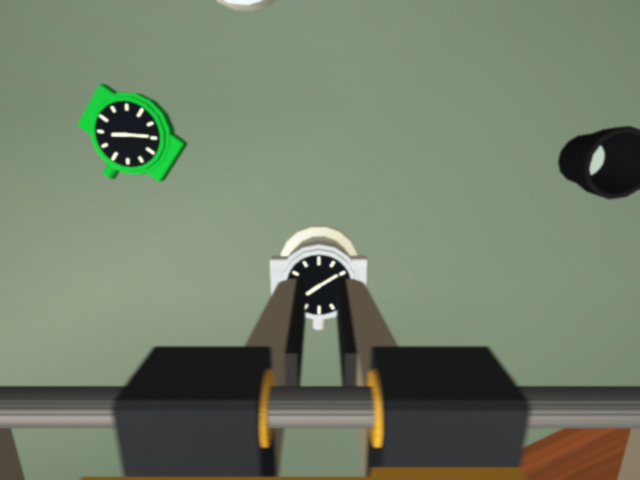

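View pics/s4c.png

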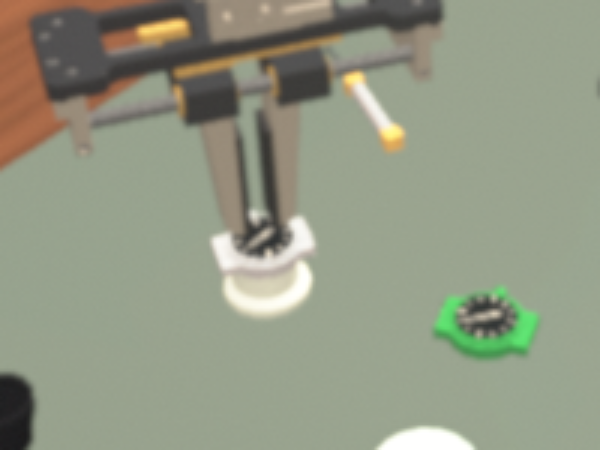

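```bash
python3 - <<'E'
from st import *
print(bot.tip_extent)
s=bot.get_state();T=R.from_rotvec(s["eef_rot"]).as_matrix()
p,d,K,E=load("w4.npz")
for u,v in[(319,282),(298,285),(292,320),(342,300),(300,350),(345,285),(265,320),(275,300),(283,284),(345,281)]:
    P=depthpt(K,E,u,v,d[v,u]);print(u,v,d[v,u],P.round(1),(T.T@(P-s["tcp_pos"])).round(1),p[v,u])
cv2.imwrite("pics/w4c.png",cv2.resize(p[220:380,220:420],None,fx=4,fy=4,interpolation=cv2.INTER_CUBIC)[:600])
p,d,K,E=load("w3.npz")
for u,v in[(222,285),(222,279),(205,290),(425,281)]:
    P=depthpt(K,E,u,v,d[v,u]);print(u,v,d[v,u],P.round(1))
E
```

```text
17.0
319 282 196.30351 [ 463.2 -129.5   36.9] [  2.4  -0.6 -10.2] [55 59 59]
298 285 173.7348 [ 474.6 -125.8   58.2] [ 10.   -9.8 -31.5] [20 20 21]
292 320 142.7735 [ 474.9 -125.5   90.5] [ 10.1 -10.2 -63.8] [23 23 25]
342 300 159.6492 [ 464.2 -141.5   73. ] [  9.7   9.  -46.3] [20 19 20]
300 350 133.04994 [ 468.7 -125.6  102.1] [  5.   -6.8 -75.4] [25 27 26]
345 285 172.61302 [ 463.7 -143.6   59.3] [ 10.4  11.  -32.6] [29 33 36]
265 320 141.82068 [ 480.5 -117.6   91.3] [ 10.5 -20.  -64.6] [69 83 92]
275 300 159.2548 [ 479.1 -118.6   73.3] [  9.9 -18.4 -46.6] [69 83 92]
283 284 176.09354 [ 477.9 -119.7   55.9] [  9.5 -16.8 -29.2] [69 83 92]
345 281 179.56114 [ 462.6 -143.4   52.3] [  9.4  11.5 -25.6] [38 44 49]
222 285 181.2993 [493.4 -91.  111.9]
222 279 181.62119 [495.6 -92.3 110.8]
205 290 168.88255 [498.1 -89.  124. ]
425 281 179.1842 [ 445.3 -171.6  113.2]
```

View pics/w4c.png

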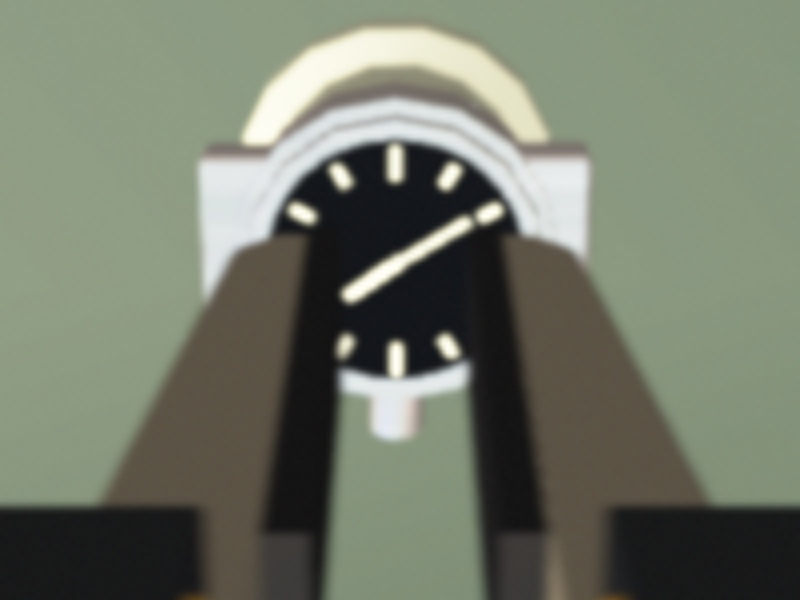

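The fingers hover above the dial. By depth their lower ends are at world z≈51, about 41 mm higher than the stated tip offset implies. I'll cross-check this with the scene camera's depth before going lower.

```bash
python3 - <<'E'
from st import *
s=bot.get_state();T=R.from_rotvec(s["eef_rot"]).as_matrix()
p,d,K,E=load("s4.npz")
for u,v in[(229,300),(230,304),(230,306),(231,308),(244,303),(245,306),(246,300),(222,275),(244,280),(220,262),(250,255),(300,318)]:
    P=depthpt(K,E,u,v,d[v,u]);print(u,v,P.round(1),(T.T@(P-s["tcp_pos"])).round(1),p[v,u])
p,d,K,E=load("w4.npz")
print("wrist")
for u,v in[(200,365),(200,400),(450,365),(320,408),(60,408),(300,470)]:
    P=depthpt(K,E,u,v,d[v,u]);print(u,v,P.round(1),(T.T@(P-s["tcp_pos"])).round(1),p[v,u])
# finger +x face lower end, scan down column
for u in(290,350):
    for v in range(272,286):
        P=depthpt(K,E,u,v,d[v,u]);print(u,v,(T.T@(P-s["tcp_pos"])).round(1),p[v,u])
E
```

```text
229 300 [ 464.1 -144.1   65.7] [ 11.1  11.2 -39. ] [117 135 147]
230 304 [ 463.3 -142.1   55.8] [  9.3  10.  -29.1] [111 127 138]
230 306 [ 463.1 -142.5   51.9] [  9.4  10.4 -25.2] [113 130 141]
231 308 [ 455.1 -133.5   37.2] [ -2.2   7.1 -10.5] [75 83 88]
244 303 [ 473.9 -122.8   50. ] [  7.8 -12.  -23.2] [114 130 141]
245 306 [ 468.7 -116.    36.3] [ -0.3 -14.9  -9.6] [131 141 147]
246 300 [ 477.8 -121.7   57.3] [ 10.5 -15.  -30.6] [122 140 152]
222 275 [ 459.6 -148.6  114.7] [  9.8  17.4 -88. ] [122 140 153]
244 280 [ 476.2 -120.9   95.6] [  8.8 -14.8 -68.9] [122 140 153]
220 262 [ 476.1 -164.4  155.5] [  32.1   21.8 -128.8] [58 59 60]
250 255 [ 966.2 -603.7  641. ] [ 682.   126.2 -614.2] [59 61 63]
300 318 [529.9 -53.9  -1. ] [  17.6 -100.2   27.8] [143 164 153]
wrist
200 365 [ 500.4 -124.5  148.4] [  31.   -24.9 -121.7] [25 25 24]
200 400 [ 498.9 -127.6  159.6] [  31.4  -21.5 -132.9] [40 39 39]
450 365 [ 473.2 -168.4  149.7] [  31.9   26.7 -123. ] [25 24 23]
320 408 [ 481.7 -142.2  153.9] [ 2.490e+01  1.000e-01 -1.272e+02] [88 93 96]
60 408 [509.8 -98.9 154.1] [  25.1  -51.5 -12
[... 475 characters left out ...]
282 [  9.3 -13.8 -26.6] [68 82 91]
290 283 [  9.4 -13.7 -27.8] [69 84 92]
290 284 [  9.3 -13.6 -28.7] [69 83 92]
290 285 [  9.4 -13.5 -30.1] [69 83 92]
350 272 [ 7.1 15.  -8.6] [229 229 224]
350 273 [ 7.1 15.  -9.7] [226 226 219]
350 274 [ 6.3 15.  -9.1] [217 217 209]
350 275 [ 5.9 15.  -9.5] [207 206 199]
350 276 [ 5.4 15.  -9.6] [194 193 186]
350 277 [  5.  15. -10.] [170 170 164]
350 278 [ 4.1 15.1 -9. ] [135 137 135]
350 279 [  9.3  14.  -22.9] [ 94 102 107]
350 280 [  9.3  13.9 -24.2] [72 86 93]
350 281 [  9.4  13.8 -25.5] [69 83 92]
350 282 [  9.7  13.6 -27.5] [69 83 92]
350 283 [  9.4  13.6 -27.8] [69 83 91]
350 284 [  9.3  13.5 -28.7] [70 84 92]
350 285 [  9.2  13.5 -29.8] [69 83 91]
```

Both cameras agree that the fingertips sit 23 mm *behind* the reported TCP, not 17 mm ahead. That is a 40 mm tool-length discrepancy, so I'll use the measured value. The watch hasn't moved. Next I'll open, then descend about 39 mm further.

```bash
python3 -m inch '[{"jaw":-1,"linear":[0,0,0],"roll":0},{"jaw":-1,"linear":[0,0,0],"roll":0},{"jaw":-1,"linear":[0,0,0],"roll":0},{"jaw":-1,"linear":[0,0,0],"roll":0},{"jaw":-1,"linear":[0,0,0],"roll":0},{"jaw":-1,"linear":[0,0,0],"roll":0},{"jaw":-1,"linear":[0,0,0],"roll":0}]'
python3 -m inch '[{"jaw":-1,"linear":[0.002,-0.0015,0.02],"roll":0},{"jaw":-1,"linear":[0.002,-0.0015,0.045],"roll":0},{"jaw":-1,"linear":[0.002,-0.0015,0.07],"roll":0},{"jaw":-1,"linear":[0.002,-0.0015,0.07],"roll":0}]'
python3 - <<'E'
from st import *
rel([462,-128.35,-12.5],-32.7)
snap(cams,bot,"wrist","w5")
E
```

```text
clock: 6.28
tcp_pos: [460.8, -128.7, 26.7]
eef_rot: [3.014, -0.886, -0.0]
contact_force: [-0.5, -0.8, -0.6]
gripper_width: 0.802
clock: 6.78
tcp_pos: [460.9, -128.4, -2.5]
eef_rot: [3.014, -0.886, -0.004]
contact_force: [0.1, 0.5, 0.2]
gripper_width: 0.996
tcp [ 460.87 -128.37   -2.46] ang -32.75 F [0.1 0.5 0.2] w 0.9960714016168496 clk 6.775
linear [ 0.0024 -0.0016  0.0251] roll -0.0002629736267013843 zaxis [-2.4e-03  5.0e-04 -1.0e+00] j [ 0.29  0.5  -0.11  2.13  0.11  0.51 -2.04]
```

View pics/w5.png

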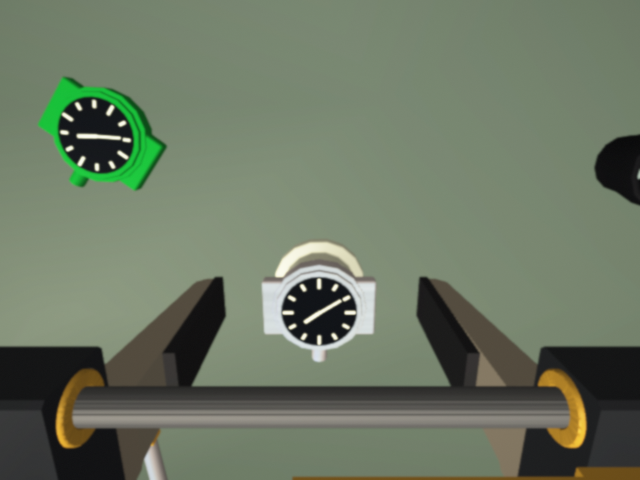

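Fingers straddle the watch (centre at (319,312), ends at 262 and 376). Descend and close.

```bash
python3 -m inch '[{"jaw":-1,"linear":[0.002,-0.001,0.012],"roll":0},{"jaw":-1,"linear":[0.002,-0.001,0.024],"roll":0},{"jaw":-1,"linear":[0.002,-0.001,0.024],"roll":0},{"jaw":1,"linear":[0.002,-0.001,0.024],"roll":0},{"jaw":1,"linear":[0.002,-0.001,0.024],"roll":0},{"jaw":1,"linear":[0.002,-0.001,0.024],"roll":0},{"jaw":1,"linear":[0.002,-0.001,0.024],"roll":0},{"jaw":1,"linear":[0.002,-0.001,0.024],"roll":0}]'
python3 -m inch '[{"jaw":1,"linear":[0,0,0],"roll":0},{"jaw":1,"linear":[0,0,0],"roll":0}]'
python3 - <<'E'
from st import *
rel([462,-128.35,-12.5],-32.7)
snap(cams,bot,"wrist","w6")
E
```

```text
clock: 7.82
tcp_pos: [462.7, -128.7, -10.9]
eef_rot: [3.014, -0.886, 0.0]
contact_force: [0.5, -0.0, 1.6]
gripper_width: 0.541
clock: 8.07
tcp_pos: [462.8, -128.7, -10.8]
eef_rot: [3.014, -0.886, 0.0]
contact_force: [-0.3, 0.1, 0.9]
gripper_width: 0.54
tcp [ 462.8  -128.75  -10.82] ang -32.76 F [-0.3  0.1  0.9] w 0.5398944783984202 clk 8.075
linear [-0.0022  0.0002  0.0042] roll -0.0003200540010216931 zaxis [ 1.e-04 -1.e-04 -1.e+00] j [ 0.29  0.52 -0.11  2.13  0.11  0.49 -2.04]
```

View pics/w6.png

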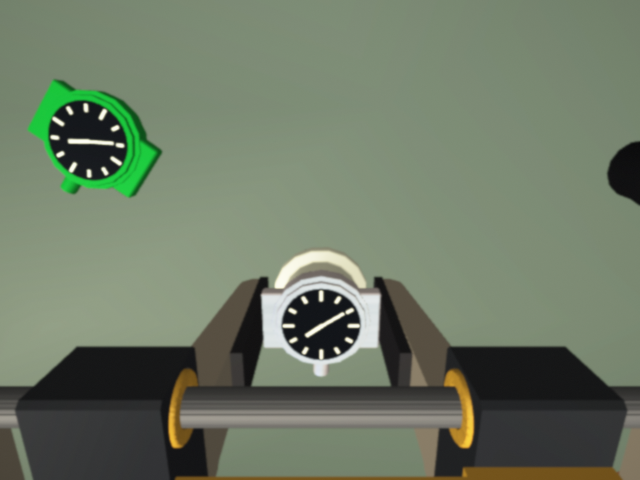

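Gripped: opening 0.54 (49.7 mm). Now lift straight up and look.

```bash
python3 -m inch '[{"jaw":1,"linear":[0,0,-0.03],"roll":0},{"jaw":1,"linear":[0,0,-0.1],"roll":0},{"jaw":1,"linear":[0,0,-0.2],"roll":0},{"jaw":1,"linear":[0,0,-0.3],"roll":0},{"jaw":1,"linear":[0,0,-0.315],"roll":0},{"jaw":1,"linear":[0,0,-0.315],"roll":0},{"jaw":1,"linear":[0,0,-0.315],"roll":0}]'
python3 - <<'E'
from st import *
rel([537.7,163.6,115],17.0)
p,d,K,E=snap(cams,bot,"wrist","w7")
s=bot.get_state();T=R.from_rotvec(s["eef_rot"]).as_matrix()
x0,y0=265,265;c=p[y0:375,x0:378]
cv2.imwrite("pics/w7c.png",cv2.resize(c,None,fx=5,fy=5,interpolation=cv2.INTER_CUBIC))
for u,v in[(320,300),(335,310),(305,312),(320,350),(320,285),(320,367)]:
    P=depthpt(K,E,u,v,d[v,u]);print(u,v,(T.T@(P-s["tcp_pos"])).round(1))
m=(c.max(axis=2)<70).astype(np.uint8);n,l,st_,ce=cv2.connectedComponentsWithStats(m);print(st_[1:])
E
```

```text
clock: 9.0
tcp_pos: [461.7, -128.5, 113.9]
eef_rot: [3.014, -0.886, -0.004]
contact_force: [-0.0, -0.5, -1.2]
gripper_width: 0.538
tcp [ 461.68 -128.45  113.94] ang -32.75 F [-0.  -0.5 -1.2] w 0.5380146430684883 clk 9.0
linear [-0.2351 -0.7169 -0.0027] roll -0.27638356800390984 zaxis [-2.5e-03  6.0e-04 -1.0e+00] j [ 0.33  0.3  -0.14  2.07  0.06  0.78 -2.  ]
320 300 [ 10.5   0.  -48.1]
335 310 [  6.1   6.1 -48.1]
305 312 [  4.5  -6.2 -46.7]
320 350 [-12.8  -0.  -47.6]
320 285 [ 16.4   0.  -46.4]
320 367 [-23.9  -0.  -43.6]
[[   0   12    3   11   32]
 [ 109   12    4   11   39]
 [  18   25   76   69 3192]]
```

View pics/w7c.png

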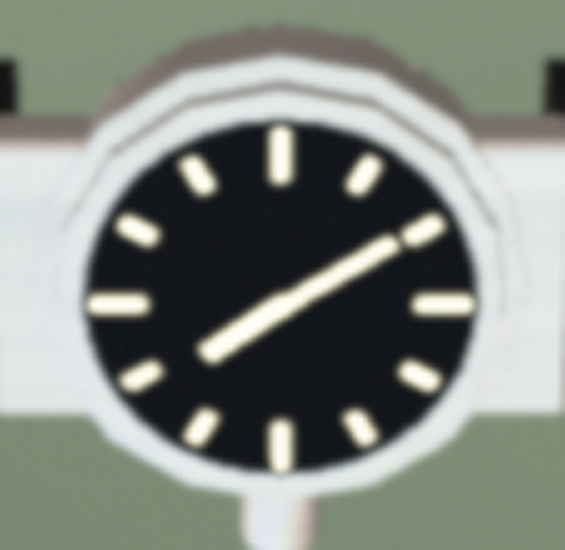

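The watch is held level and centred (tool x offset about -0.9 mm, back at tool z≈-35). Next, carry it above the stand with the crown turned down-slope.

```bash
python3 -m inch '[{"jaw":1,"linear":[-0.03,-0.1,-0.02],"roll":-0.04},{"jaw":1,"linear":[-0.075,-0.23,-0.04],"roll":-0.09},{"jaw":1,"linear":[-0.12,-0.37,-0.04],"roll":-0.14},{"jaw":1,"linear":[-0.165,-0.51,-0.03],"roll":-0.19},{"jaw":1,"linear":[-0.21,-0.64,-0.01],"roll":-0.24},{"jaw":1,"linear":[-0.234,-0.717,0.0],"roll":-0.276},{"jaw":1,"linear":[-0.234,-0.717,0.03],"roll":-0.276},{"jaw":1,"linear":[-0.234,-0.717,0.03],"roll":-0.276}]'
python3 - <<'E'
from st import *
rel([538.6,163.9,80],17.0)
snap(cams,bot,"wrist","w8");snap(cams,bot,"scene","s8")
cv2.imwrite("pics/s8c.png",cv2.resize(cv2.imread("pics/s8.png")[130:290,310:470],None,fx=3.7,fy=3.7))
E
```

```text
clock: 10.05
tcp_pos: [537.6, 161.5, 100.9]
eef_rot: [3.107, 0.46, -0.007]
contact_force: [-0.4, -1.1, -0.8]
gripper_width: 0.537
tcp [537.61 161.54 100.88] ang 16.83 F [-0.4 -1.1 -0.8] w 0.5372054644818186 clk 10.05
linear [ 0.0043 -0.005   0.0522] roll -0.0009418361573516955 zaxis [-0.0044 -0.0019 -1.    ] j [-0.04  0.47 -0.4   1.87  0.24  0.84 -1.83]
```

View pics/w8.png

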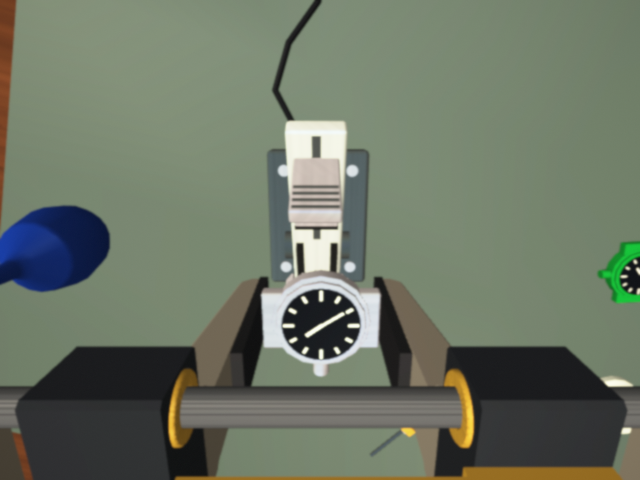

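View pics/s8c.png

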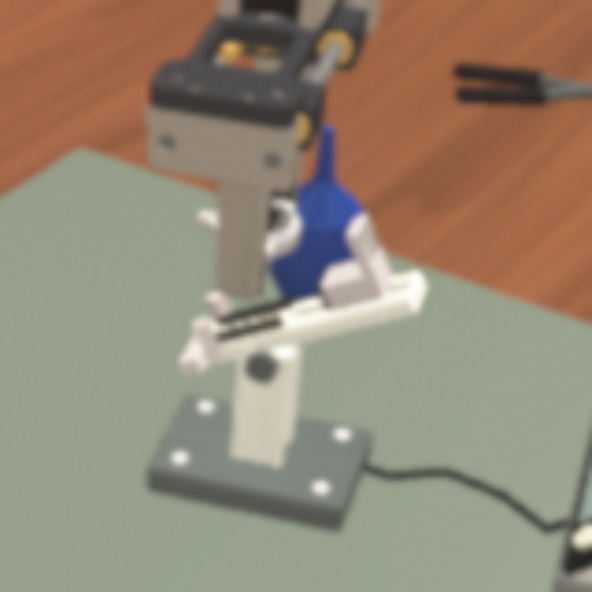

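Watch at (321,325) sits over the lower head, with the crown towards the viewer and down the slope. The rests' mid-line at u≈317 means about 2-3 mm still to go to the left. Fine-align and lower to just above contact.

```bash
python3 -m inch '[{"jaw":1,"linear":[0.0043,-0.006,0.02],"roll":-0.001},{"jaw":1,"linear":[0.0043,-0.006,0.04],"roll":-0.001},{"jaw":1,"linear":[0.0043,-0.006,0.052],"roll":-0.001},{"jaw":1,"linear":[0.0043,-0.006,0.052],"roll":-0.001},{"jaw":1,"linear":[0.0043,-0.006,0.052],"roll":-0.001}]'
python3 - <<'E'
from st import *
rel([538.6,163.9,69],17.0)
p,d,K,E=snap(cams,bot,"wrist","w9");snap(cams,bot,"scene","s9")
cv2.imwrite("pics/s9c.png",np.hstack([cv2.resize(cv2.imread("pics/s9.png")[150:270,330:450],(400,400)),cv2.resize(p[190:390,220:420],(400,400))]))
E
```

```text
clock: 10.78
tcp_pos: [540.2, 166.0, 82.4]
eef_rot: [3.107, 0.467, 0.0]
contact_force: [-1.1, -0.2, -0.5]
gripper_width: 0.538
tcp [540.24 165.98  82.4 ] ang 17.11 F [-1.1 -0.2 -0.5] w 0.5384862524913283 clk 10.775
linear [-0.0054  0.0038  0.0335] roll 0.000589766284885545 zaxis [ 2.e-04  0.e+00 -1.e+00] j [-0.05  0.5  -0.39  1.88  0.26  0.81 -1.85]
```

View pics/s9c.png

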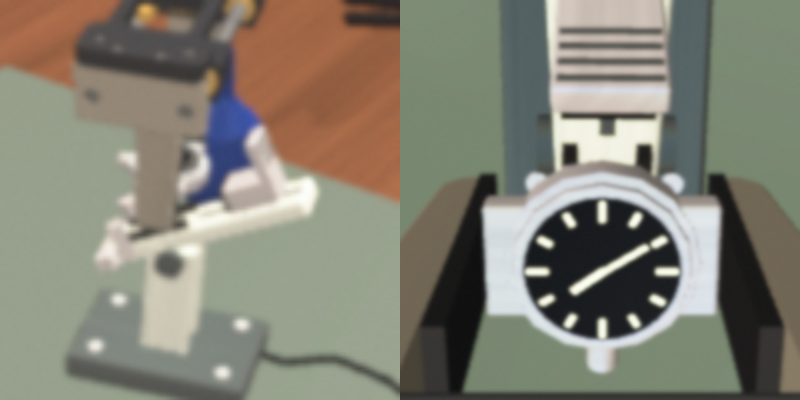

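```bash
python3 -m inch '[{"jaw":1,"linear":[-0.005,0.004,0.01],"roll":0.0006},{"jaw":1,"linear":[-0.005,0.004,0.02],"roll":0.0006},{"jaw":1,"linear":[-0.005,0.004,0.025],"roll":0.0006},{"jaw":1,"linear":[-0.005,0.004,0.025],"roll":0.0006}]'
python3 - <<'E'
from st import *
rel([538.6,163.9,57],17.0)
E
```

```text
clock: 11.38
tcp_pos: [538.5, 163.8, 72.0]
eef_rot: [3.107, 0.464, -0.001]
contact_force: [-0.2, -0.5, -1.4]
gripper_width: 0.536
tcp [538.53 163.79  72.01] ang 17.0 F [-0.2 -0.5 -1.4] w 0.5361647123064943 clk 11.375
linear [ 0.0003 -0.0002  0.0375] roll 3.349487165849041e-06 zaxis [-5.e-04 -1.e-04 -1.e+00] j [-0.05  0.51 -0.38  1.89  0.26  0.79 -1.85]
```

```bash
python3 -m inch '[{"jaw":1,"linear":[0,0,0.005],"roll":0},{"jaw":1,"linear":[0,0,0.0075],"roll":0},{"jaw":1,"linear":[0,0,0.0075],"roll":0}]'
python3 -m inch '[{"jaw":1,"linear":[0,0,0.004],"roll":0},{"jaw":1,"linear":[0,0,0.005],"roll":0},{"jaw":1,"linear":[0,0,0.005],"roll":0}]'
python3 -m inch '[{"jaw":1,"linear":[0,0,0.004],"roll":0},{"jaw":1,"linear":[0,0,0.005],"roll":0},{"jaw":1,"linear":[0,0,0.005],"roll":0}]'
```

```text
clock: 11.75
tcp_pos: [538.6, 163.8, 69.2]
eef_rot: [3.107, 0.464, -0.0]
contact_force: [-0.9, -0.2, 0.1]
gripper_width: 0.536
clock: 12.12
tcp_pos: [538.7, 163.8, 67.3]
eef_rot: [3.107, 0.464, -0.0]
contact_force: [0.4, 0.8, -0.4]
gripper_width: 0.539
clock: 12.5
tcp_pos: [538.7, 163.8, 65.3]
eef_rot: [3.107, 0.464, -0.0]
contact_force: [0.0, -0.1, -0.6]
gripper_width: 0.542
```

```bash
python3 -m inch '[{"jaw":1,"linear":[0,0,0.004],"roll":0},{"jaw":1,"linear":[0,0,0.005],"roll":0},{"jaw":1,"linear":[0,0,0.005],"roll":0}]'
cat > look.py <<'E'
import sys
from st import *
t=sys.argv[1]
p,d,K,E=snap(cams,bot,"wrist","w"+t);q,dq,Kq,Eq=snap(cams,bot,"scene","s"+t)
cv2.imwrite(f"pics/v{t}.png",np.hstack([cv2.resize(q[150:270,330:450],(400,400),interpolation=cv2.INTER_CUBIC),cv2.resize(p[190:390,220:420],(400,400))]))
s=bot.get_state();T=R.from_rotvec(s["eef_rot"]).as_matrix()
P=np.array([depthpt(K,E,u,v,d[v,u]) for u in range(290,352,2) for v in range(295,350,2) if p[v,u].max()<90])
if len(P):
    L=(P-s["tcp_pos"])@T
    L=L[abs(L[:,2]-np.median(L[:,2]))<15]
    for _ in range(3):
        A=np.c_[L[:,:2],np.ones(len(L))];co=np.linalg.lstsq(A,L[:,2],rcond=None)[0];r=L[:,2]-A@co;L=L[abs(r)<max(1,2*r.std())]
    print("dial plane tool: pitch(rad about y)",np.arctan(co[0]).round(3),"roll",np.arctan(co[1]).round(3),"z0",co[2].round(2),"std",r.std().round(2),len(L))
    print("TCP",s["tcp_pos"].round(2),"F",s["contact_force"].round(1),"w",round(s["gripper_width"],3))
E
python3 look.py 10
```

```text
clock: 12.88
tcp_pos: [539.1, 163.9, 64.2]
eef_rot: [3.107, 0.464, 0.001]
contact_force: [-1.9, -0.8, 8.0]
gripper_width: 0.536
dial plane tool: pitch(rad about y) -0.014 roll 0.001 z0 -47.26 std 0.45 616
TCP [539.04 163.91  64.24] F [-3.2 -1.4  6.1] w 0.539
```

View pics/v10.png

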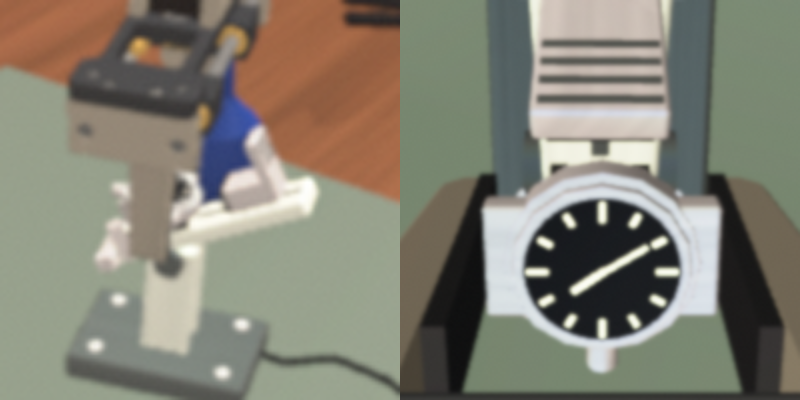

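Contact at TCP z≈64.2, matching the predicted 64.6 for the watch's back meeting the rests' upper ends. Now press down in small steps so that the watch pivots in the pads onto the slope.

```bash
python3 -m inch '[{"jaw":1,"linear":[0,0,0.0025],"roll":0},{"jaw":1,"linear":[0,0,0.0025],"roll":0}]'
python3 -m inch '[{"jaw":1,"linear":[0,0,0.0025],"roll":0},{"jaw":1,"linear":[0,0,0.0025],"roll":0}]'
python3 look.py 11
```

```text
clock: 13.22
tcp_pos: [539.1, 164.0, 63.8]
eef_rot: [3.107, 0.464, 0.002]
contact_force: [-3.5, -1.6, 12.2]
gripper_width: 0.538
clock: 13.48
tcp_pos: [539.2, 164.0, 63.6]
eef_rot: [3.106, 0.464, 0.002]
contact_force: [-5.7, -2.3, 16.6]
gripper_width: 0.542
dial plane tool: pitch(rad about y) -0.02 roll 0.002 z0 -47.31 std 0.46 622
TCP [539.18 163.99  63.56] F [-5.5 -2.9 16.3] w 0.536
```

```bash
python3 -m inch '[{"jaw":1,"linear":[0,0,0.003],"roll":0},{"jaw":1,"linear":[0,0,0.003],"roll":0}]'
python3 -m inch '[{"jaw":1,"linear":[0,0,0.003],"roll":0},{"jaw":1,"linear":[0,0,0.003],"roll":0}]'
python3 look.py 12
```

```text
clock: 13.82
tcp_pos: [539.2, 164.0, 62.7]
eef_rot: [3.106, 0.464, 0.002]
contact_force: [-6.3, -2.6, 19.7]
gripper_width: 0.538
clock: 14.08
tcp_pos: [539.3, 164.0, 61.6]
eef_rot: [3.106, 0.464, 0.003]
contact_force: [-5.8, -3.0, 20.0]
gripper_width: 0.538
dial plane tool: pitch(rad about y) -0.093 roll -0.005 z0 -48.36 std 0.43 608
TCP [539.25 164.02  61.59] F [-6.9 -2.5 19.1] w 0.538
```

```bash
python3 -m inch '[{"jaw":1,"linear":[0,0,0.0025],"roll":0},{"jaw":1,"linear":[0,0,0.005],"roll":0},{"jaw":1,"linear":[0,0,0.005],"roll":0}]'
python3 -m inch '[{"jaw":1,"linear":[0,0,0.0025],"roll":0},{"jaw":1,"linear":[0,0,0.005],"roll":0},{"jaw":1,"linear":[0,0,0.005],"roll":0}]'
python3 look.py 13
```

```text
clock: 14.55
tcp_pos: [539.3, 164.1, 59.6]
eef_rot: [3.106, 0.464, 0.003]
contact_force: [-7.1, -2.9, 19.8]
gripper_width: 0.537
clock: 14.92
tcp_pos: [539.4, 164.1, 57.6]
eef_rot: [3.106, 0.464, 0.003]
contact_force: [-6.3, -1.5, 20.0]
gripper_width: 0.539
dial plane tool: pitch(rad about y) -0.242 roll 0.001 z0 -50.99 std 0.42 498
TCP [539.4  164.07  57.62] F [-6.7 -2.4 21. ] w 0.541
```

View pics/v13.png

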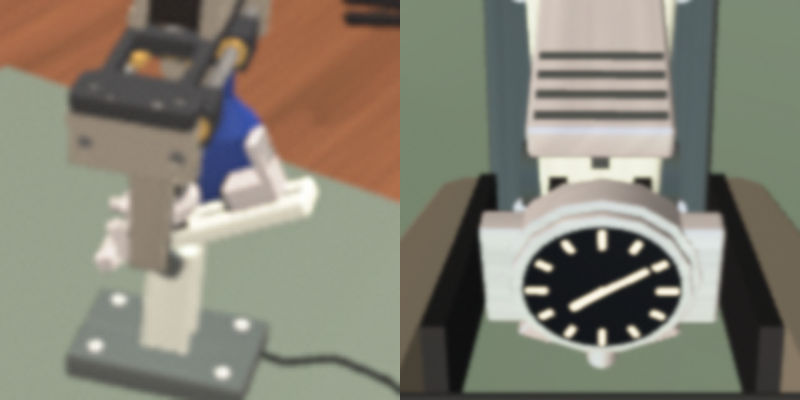

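```bash
python3 -m inch '[{"jaw":1,"linear":[0,0,0.0025],"roll":0},{"jaw":1,"linear":[0,0,0.005],"roll":0},{"jaw":1,"linear":[0,0,0.005],"roll":0}]'
python3 -m inch '[{"jaw":1,"linear":[0,0,0.0025],"roll":0},{"jaw":1,"linear":[0,0,0.005],"roll":0},{"jaw":1,"linear":[0,0,0.005],"roll":0}]'
python3 look.py 14
```

```text
clock: 15.4
tcp_pos: [539.6, 164.2, 55.7]
eef_rot: [3.106, 0.464, 0.004]
contact_force: [-5.9, -2.6, 20.3]
gripper_width: 0.538
clock: 15.78
tcp_pos: [539.8, 164.2, 53.8]
eef_rot: [3.106, 0.464, 0.004]
contact_force: [-5.6, -2.8, 20.6]
gripper_width: 0.54
dial plane tool: pitch(rad about y) -0.388 roll -0.007 z0 -53.91 std 0.41 394
TCP [539.79 164.24  53.77] F [-5.3 -1.8 20.3] w 0.54
```

View pics/v14.png

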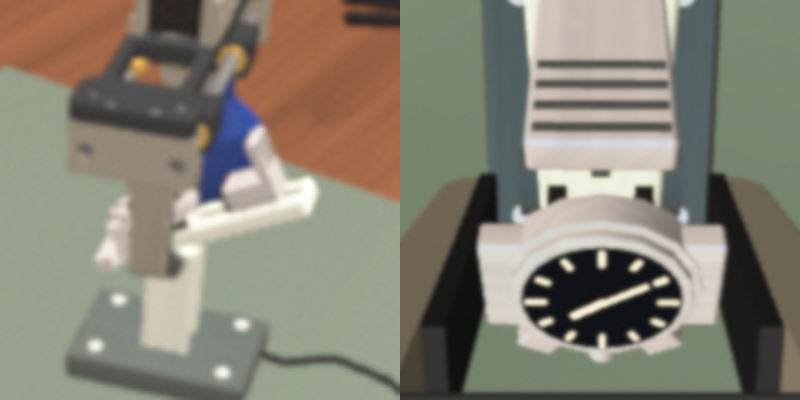

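```bash
python3 -m inch '[{"jaw":1,"linear":[0,0,0.0025],"roll":0},{"jaw":1,"linear":[0,0,0.005],"roll":0},{"jaw":1,"linear":[0,0,0.005],"roll":0}]'
python3 -m inch '[{"jaw":1,"linear":[0,0,0.0025],"roll":0},{"jaw":1,"linear":[0,0,0.0025],"roll":0}]'
python3 look.py 15
```

```text
clock: 16.25
tcp_pos: [539.9, 164.2, 51.9]
eef_rot: [3.106, 0.465, 0.004]
contact_force: [-6.7, -3.8, 21.7]
gripper_width: 0.54
clock: 16.5
tcp_pos: [540.0, 164.2, 51.4]
eef_rot: [3.106, 0.465, 0.005]
contact_force: [-7.6, -2.9, 25.4]
gripper_width: 0.54
dial plane tool: pitch(rad about y) -0.472 roll -0.005 z0 -55.96 std 0.39 318
TCP [539.99 164.18  51.45] F [-7.  -2.5 24.9] w 0.538
```

```bash
python3 -m inch '[{"jaw":1,"linear":[0,0,0.0025],"roll":0},{"jaw":1,"linear":[0,0,0.0025],"roll":0}]'
cat > dial.py <<'E'
import sys
sys.argv=["x",sys.argv[1]]
from look import *
import fr
x0,y0=270,270;c=p[y0:380,x0:372]
m=(c.max(axis=2)<75).astype(np.uint8);n_,l,st_,ce=cv2.connectedComponentsWithStats(m);i=1+np.argmax(st_[1:,4])
cn=cv2.convexHull(max(cv2.findContours((l==i).astype(np.uint8),0,1)[0],key=len));el=cv2.fitEllipse(cn)
u,v=el[0][0]+x0,el[0][1]+y0
yy,xx=np.nonzero(l==i);Q=np.array([depthpt(K,E,a+x0,b+y0,d[b+y0,a+x0]) for a,b in zip(xx,yy)])
# plane in head axes
H=np.c_[fr.x,fr.y,fr.n];Z=(Q-fr.rest)@H
for _ in range(3):
    A=np.c_[Z[:,:2],np.ones(len(Z))];k=np.linalg.lstsq(A,Z[:,2],rcond=None)[0];r=Z[:,2]-A@k;Z=Z[abs(r)<1.2]
o,dd=ray(K,E,u,v);o=(o-fr.rest)@H;dd=dd@H
t=(k[2]+k[0]*o[0]+k[1]*o[1]-o[2])/(dd[2]-k[0]*dd[0]-k[1]*dd[1])
print("px",u,v,"ellipse",el[1],"dial centre in head axes (home 0,0,~12):",(o+dd*t).round(2),"tilt err x,y",k[:2].round(3))
cr=p[260:390,255:385];cv2.imwrite(f"pics/d{t and sys.argv[1]}.png",cv2.resize(cr,None,fx=4.5,fy=4.5,interpolation=cv2.INTER_CUBIC))
E
python3 dial.py 16
```

```text
clock: 16.85
tcp_pos: [540.2, 164.2, 51.1]
eef_rot: [3.106, 0.465, 0.005]
contact_force: [-8.3, -4.9, 30.8]
gripper_width: 0.536
dial plane tool: pitch(rad about y) -0.478 roll -0.006 z0 -56.39 std 0.37 303
TCP [540.14 164.2   51.09] F [-8.8 -3.8 30.8] w 0.54
plane [ 5.08427791e-01  1.51675957e-01 -2.11664020e+02] 0.6127038964162708 slope 0.48780339294712866 az 16.611078452590785
px 320.74754333496094 342.62671661376953 ellipse (42.285274505615234, 78.64430236816406) dial centre in head axes (home 0,0,~12): [ 2.54 -0.37 12.5 ] tilt err x,y [ 0.061 -0.005]
```

```bash
ls pics | tail -3
```

```text
w8.png
w9.png
wrist0.png
```

View pics/d16.png

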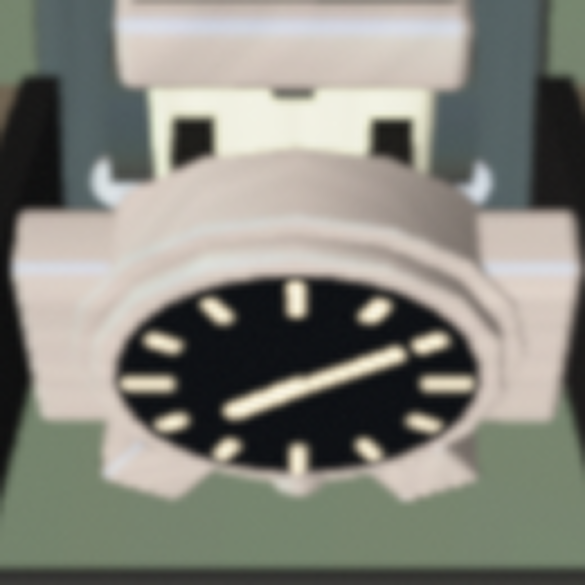

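The watch looks seated: the dial is parallel to the slope within measurement error, centred at head x=+2.5, y=-0.4. The crown points at the gap between the prong tops at (320,367). Ease off the pressing force, then slide down the slope to the prongs.

```bash
python3 -m inch '[{"jaw":1,"linear":[0,0,-0.005],"roll":0},{"jaw":1,"linear":[0,0,-0.010],"roll":0},{"jaw":1,"linear":[0,0,-0.010],"roll":0}]'
python3 -m inch '[{"jaw":1,"linear":[-0.0022,0,0.0012],"roll":0},{"jaw":1,"linear":[-0.0044,0,0.0024],"roll":0},{"jaw":1,"linear":[-0.0044,0,0.0024],"roll":0}]'
python3 look.py 17
```

```text
clock: 17.32
tcp_pos: [539.5, 164.2, 51.4]
eef_rot: [-3.107, -0.464, -0.002]
contact_force: [-0.0, -0.8, 5.1]
gripper_width: 0.538
clock: 17.7
tcp_pos: [539.5, 164.3, 51.3]
eef_rot: [-3.106, -0.464, -0.008]
contact_force: [2.1, 0.0, 7.6]
gripper_width: 0.539
dial plane tool: pitch(rad about y) -0.465 roll -0.003 z0 -56.1 std 0.35 319
TCP [539.51 164.25  51.29] F [1.8 1.3 8.7] w 0.54
```

```bash
python3 -m inch '[{"jaw":1,"linear":[-0.0025,0,0.001],"roll":0},{"jaw":1,"linear":[-0.005,0,0.002],"roll":0},{"jaw":1,"linear":[-0.005,0,0.002],"roll":0}]'
python3 -m inch '[{"jaw":1,"linear":[-0.0025,0,0.001],"roll":0},{"jaw":1,"linear":[-0.005,0,0.002],"roll":0},{"jaw":1,"linear":[-0.005,0,0.002],"roll":0}]'
python3 dial.py 18
```

```text
clock: 18.18
tcp_pos: [539.5, 164.3, 51.2]
eef_rot: [-3.105, -0.464, -0.014]
contact_force: [5.5, 1.2, 8.0]
gripper_width: 0.539
clock: 18.55
tcp_pos: [539.5, 164.5, 51.1]
eef_rot: [-3.104, -0.465, -0.02]
contact_force: [7.9, 3.0, 8.0]
gripper_width: 0.536
dial plane tool: pitch(rad about y) -0.459 roll -0.004 z0 -56.17 std 0.37 319
TCP [539.53 164.5   51.15] F [8.7 2.3 8.3] w 0.537
plane [ 5.08427791e-01  1.51675957e-01 -2.11664020e+02] 0.6127038964162708 slope 0.48780339294712866 az 16.611078452590785
px 320.6858215332031 342.01546478271484 ellipse (43.58930969238281, 78.74907684326172) dial centre in head axes (home 0,0,~12): [ 1.89  0.   12.87] tilt err x,y [ 0.051 -0.005]
```

View pics/d18.png

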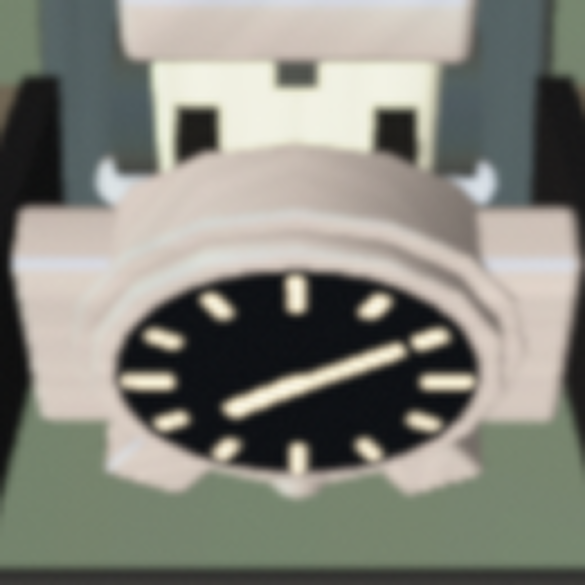

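The tool no longer advances, while the force component along the slope is about 12 N against about 3 N normal. That is too much for friction alone, so the case must be against the prongs. I'll ease the side load and then let go just enough to free the ends.

```bash
python3 -m inch '[{"jaw":1,"linear":[0.004,0,-0.001],"roll":0},{"jaw":1,"linear":[0.008,0,-0.003],"roll":0},{"jaw":1,"linear":[0.008,0,-0.003],"roll":0}]'
python3 -m inch '[{"jaw":-0.25,"linear":[0,0,0],"roll":0},{"jaw":-0.25,"linear":[0,0,0],"roll":0},{"jaw":-0.25,"linear":[0,0,0],"roll":0}]'
python3 dial.py 19
```

```text
clock: 19.02
tcp_pos: [539.3, 164.4, 51.1]
eef_rot: [-3.106, -0.465, -0.01]
contact_force: [2.6, 1.5, 7.7]
gripper_width: 0.538
clock: 19.4
tcp_pos: [535.5, 162.8, 48.9]
eef_rot: [3.107, 0.464, -0.003]
contact_force: [0.0, -0.6, -0.2]
gripper_width: 0.628
dial plane tool: pitch(rad about y) -0.495 roll -0.003 z0 -56.38 std 0.37 385
TCP [535.83 162.91  49.13] F [ 0.3 -0.4  0.3] w 0.624
plane [ 5.08427791e-01  1.51675957e-01 -2.11664020e+02] 0.6127038964162708 slope 0.48780339294712866 az 16.611078452590785
px 318.9732551574707 336.7511444091797 ellipse (42.90327835083008, 80.486083984375) dial centre in head axes (home 0,0,~12): [ 1.9   0.25 12.68] tilt err x,y [ 0.039 -0.001]
```

View pics/d19.png

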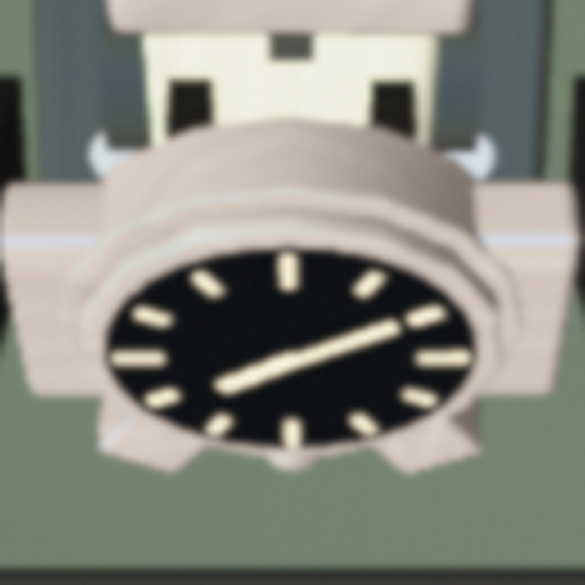

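View pics/v19.png

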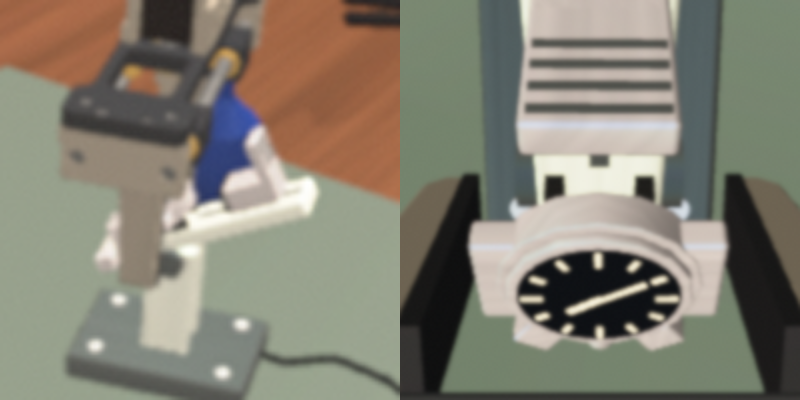

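Released: the watch stays flat, its crown centred between the prongs. Open fully and rise straight up, then look again.

```bash
python3 -m inch '[{"jaw":-1,"linear":[0,0,0],"roll":0},{"jaw":-1,"linear":[0,0,0],"roll":0},{"jaw":-1,"linear":[0,0,-0.03],"roll":0},{"jaw":-1,"linear":[0,0,-0.1],"roll":0},{"jaw":-1,"linear":[0,0,-0.2],"roll":0},{"jaw":1,"linear":[0,0,-0.28],"roll":0},{"jaw":1,"linear":[0,0,-0.28],"roll":0},{"jaw":1,"linear":[0,0,-0.28],"roll":0}]'
python3 - <<'E'
from st import *
import fr
for J in(4,5,6):
    t=fr.rest+(76-J)*fr.x+21*fr.n;print(J,"tab",t.round(1),"tabtop up edge",(t+10*fr.n).round(1))
rel([610,186,160],17.0)
p,d,K,E=snap(cams,bot,"wrist","w20");snap(cams,bot,"scene","s20")
H=np.c_[fr.x,fr.y,fr.n]
c=p[100:340,220:420];cv2.imwrite("pics/d20.png",cv2.resize(c,None,fx=2.5,fy=2.5,interpolation=cv2.INTER_CUBIC))
print(fr.x,fr.n)
E
```

```text
clock: 20.5
tcp_pos: [535.9, 162.7, 161.3]
eef_rot: [3.107, 0.464, -0.001]
contact_force: [0.0, 0.8, 0.2]
gripper_width: 0.693
plane [ 5.08427791e-01  1.51675957e-01 -2.11664020e+02] 0.6127038964162708 slope 0.48780339294712866 az 16.611078452590785
4 tab [589.1 179.4 144.5] tabtop up edge [584.6 178.1 153.3]
5 tab [588.3 179.2 144. ] tabtop up edge [583.8 177.8 152.9]
6 tab [587.4 178.9 143.6] tabtop up edge [583.  177.6 152.4]
tcp [535.85 162.75 161.34] ang 16.99 F [0.  0.8 0.2] w 0.6927620452598802 clk 20.5
linear [ 0.1943 -0.0014  0.0032] roll -5.296190460121074e-05 zaxis [-4.e-04 -4.e-04 -1.e+00] j [-0.01  0.39 -0.42  1.83  0.19  0.96 -1.8 ]
[0.84477494 0.2582557  0.46867824] [-0.44912707 -0.13398516  0.88336451]
```

View pics/d20.png

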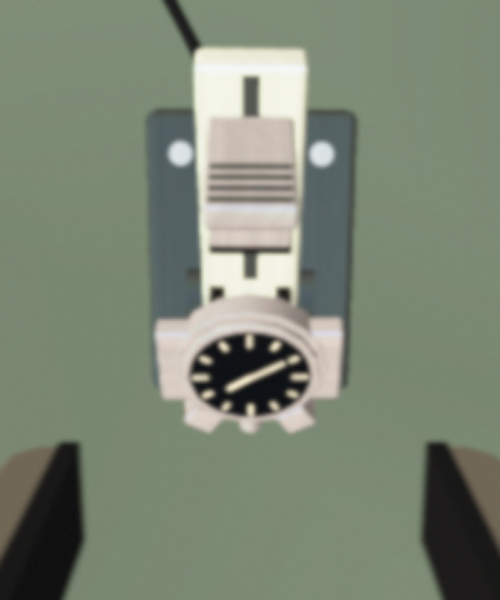

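Watch in place at (320,250), crown in the gap. Now measure the tab from depth.

```bash
python3 - <<'E'
from st import *
import fr
p,d,K,E=load("w20.npz");H=np.c_[fr.x,fr.y,fr.n]
for v in range(112,206,4):
    P=depthpt(K,E,321,v,d[v,321]);print(v,P.round(1),((P-fr.rest)@H).round(1),p[v,321])
E
```

```text
plane [ 5.08427791e-01  1.51675957e-01 -2.11664020e+02] 0.6127038964162708 slope 0.48780339294712866 az 16.611078452590785
112 [6.200e+02 1.878e+02 2.000e-01] [  32.6   -0.5 -121.5] [119 140 126]
116 [6.169e+02 1.869e+02 4.000e-01] [  29.8   -0.5 -119.7] [120 141 126]
120 [613.1 185.9 120.2] [ 82.5  -0.7 -12.1] [199 222 223]
124 [611.  185.3 124.1] [82.4 -0.7 -7.6] [222 237 238]
128 [608.9 184.6 125.8] [81.3 -0.7 -5.1] [240 245 241]
132 [606.8 184.  124.6] [78.8 -0.7 -5.2] [84 91 88]
136 [604.7 183.3 123.4] [76.2 -0.7 -5.1] [83 89 87]
140 [602.5 182.7 122.7] [73.9 -0.7 -4.7] [84 89 87]
144 [600.3 182.  122.1] [71.6 -0.7 -4.2] [85 91 88]
148 [598.3 181.4 124.3] [70.8 -0.7 -1.2] [181 190 203]
152 [596.3 180.8 127. ] [70.2 -0.7  2.1] [181 190 203]
156 [594.6 180.3 131.7] [70.8 -0.7  7.1] [183 192 204]
160 [592.7 179.7 134.7] [70.5 -0.7 10.7] [183 192 205]
164 [591.  179.2 138.2] [70.5 -0.8 14.6] [168 177 189]
168 [589.4 178.7 142.5] [71.1 -0.8 19.2] [155 164 175]
172 [587.6 178.2 144.9] [70.6 -0.8 22.2] [157 165 176]
176 [586.  177.7 148. ] [70.5 -0.8 25.8] [142 150 159]
180 [584.4 177.2 151. ] [70.4 -0.8 29.2] [125 132 138]
184 [582.5 176.6 152.2] [69.3 -0.8 31.1] [214 215 216]
188 [580.5 176.  152. ] [67.4 -0.8 32. ] [191 200 211]
192 [574.  174.  124.4] [48.4 -0.8 10.8] [181 191 202]
196 [571.4 173.2 122.7] [45.2 -0.8 10.6] [187 196 209]
200 [568.4 172.3 119.3] [40.8 -0.8  9. ] [50 54 55]
204 [562.3 170.4 100.4] [26.4 -0.7 -4.7] [89 98 95]
```

The tab's up-slope face is at head x=70.6, so the jaw is at about 5.4 mm. The face is flat from z=-5 to 31. Go behind it with closed fingers.

```bash
python3 -m inch '[{"jaw":1,"linear":[0.06,0,0],"roll":0},{"jaw":1,"linear":[0.15,0,0],"roll":0},{"jaw":1,"linear":[0.189,0,0],"roll":0},{"jaw":1,"linear":[0.189,0,0],"roll":0},{"jaw":1,"linear":[0.189,0,0],"roll":0},{"jaw":1,"linear":[0.189,0,0],"roll":0}]'
python3 - <<'E'
from st import *
rel([607.5,185,124],17.0)
p,d,K,E=snap(cams,bot,"scene","s21")
cv2.imwrite("pics/s21c.png",cv2.resize(p[120:270,340:490],None,fx=4,fy=4,interpolation=cv2.INTER_CUBIC))
E
```

```text
clock: 21.35
tcp_pos: [607.8, 184.9, 161.4]
eef_rot: [3.107, 0.465, -0.001]
contact_force: [0.3, -0.0, 0.1]
gripper_width: 0.003
tcp [607.77 184.93 161.4 ] ang 17.01 F [ 0.3 -0.   0.1] w 0.0026675707804470527 clk 21.35
linear [-0.0005 -0.0004  0.0935] roll 5.989235368417667e-05 zaxis [-6.e-04 -5.e-04 -1.e+00] j [-0.06  0.51 -0.4   1.65  0.23  1.03 -1.8 ]
```

View pics/s21c.png

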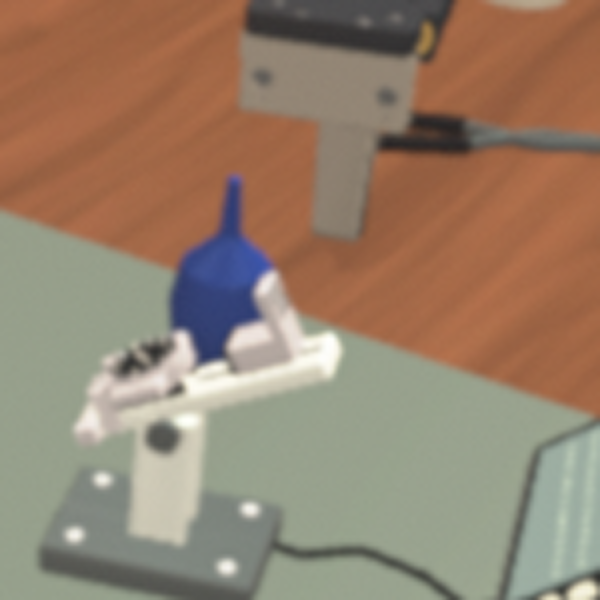

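The watch lies flat on the slope against the prongs, and the closed fingers are behind and above the tab. Descend behind it and approach.

```bash
python3 -m inch '[{"jaw":1,"linear":[0,0,0.03],"roll":0},{"jaw":1,"linear":[0,0,0.06],"roll":0},{"jaw":1,"linear":[0,0,0.085],"roll":0},{"jaw":1,"linear":[0,0,0.0935],"roll":0},{"jaw":1,"linear":[0,0,0.0935],"roll":0},{"jaw":1,"linear":[0,0,0.0935],"roll":0}]'
python3 -m inch '[{"jaw":1,"linear":[-0.006,0,0.003],"roll":0},{"jaw":1,"linear":[-0.012,0,0.006],"roll":0},{"jaw":1,"linear":[-0.018,0,0.0095],"roll":0},{"jaw":1,"linear":[-0.018,0,0.0095],"roll":0},{"jaw":1,"linear":[-0.018,0,0.0095],"roll":0}]'
python3 look.py 22
```

```text
clock: 22.15
tcp_pos: [608.9, 185.3, 124.5]
eef_rot: [-3.107, -0.464, -0.001]
contact_force: [-1.3, -0.2, 0.1]
gripper_width: 0.007
clock: 22.78
tcp_pos: [601.7, 183.1, 120.4]
eef_rot: [3.107, 0.464, 0.0]
contact_force: [0.2, -0.3, 0.4]
gripper_width: 0.003
dial plane tool: pitch(rad about y) -0.443 roll -0.15 z0 -64.78 std 8.56 234
TCP [601.76 183.08 120.38] F [-0.6  0.6 -0.3] w 0.002
```

View pics/v22.png

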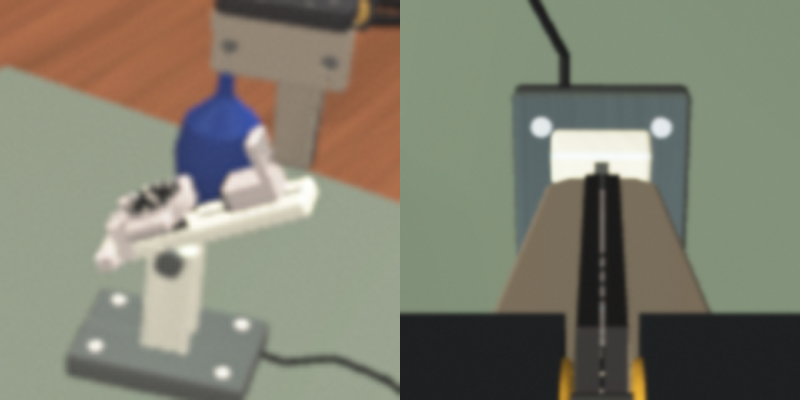

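```bash
python3 -m inch '[{"jaw":1,"linear":[-0.007,0,0.0037],"roll":0},{"jaw":1,"linear":[-0.014,0,0.0075],"roll":0},{"jaw":1,"linear":[-0.021,0,0.011],"roll":0},{"jaw":1,"linear":[-0.028,0,0.015],"roll":0},{"jaw":1,"linear":[-0.028,0,0.015],"roll":0}]'
python3 -m inch '[{"jaw":1,"linear":[-0.006,0,0.003],"roll":0},{"jaw":1,"linear":[-0.012,0,0.0064],"roll":0},{"jaw":1,"linear":[-0.012,0,0.0064],"roll":0}]'
python3 look.py 23
```

```text
clock: 23.5
tcp_pos: [590.6, 179.7, 114.2]
eef_rot: [3.107, 0.464, -0.001]
contact_force: [0.7, -0.3, 0.6]
gripper_width: 0.004
clock: 23.88
tcp_pos: [585.9, 178.3, 111.6]
eef_rot: [3.107, 0.464, -0.001]
contact_force: [0.8, 0.3, 0.0]
gripper_width: 0.006
dial plane tool: pitch(rad about y) -0.344 roll 0.043 z0 -65.53 std 8.5 232
TCP [585.98 178.28 111.61] F [-0.3  0.7  0.9] w 0.006
```

View pics/v23.png

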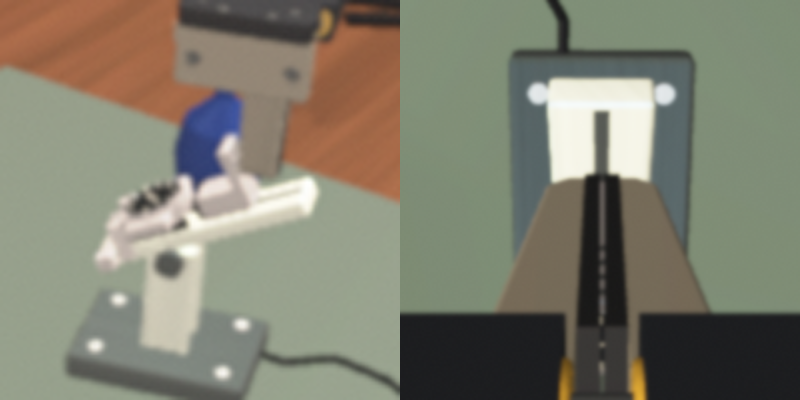

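The jaw is sliding with the push (about 19-20 mm). Continue gently until it meets the case.

```bash
python3 -m inch '[{"jaw":1,"linear":[-0.004,0,0.002],"roll":0},{"jaw":1,"linear":[-0.007,0,0.0037],"roll":0},{"jaw":1,"linear":[-0.007,0,0.0037],"roll":0}]'
python3 -m inch '[{"jaw":1,"linear":[-0.0025,0,0.0013],"roll":0},{"jaw":1,"linear":[-0.0025,0,0.0013],"roll":0}]'
python3 -m inch '[{"jaw":1,"linear":[-0.0025,0,0.0013],"roll":0},{"jaw":1,"linear":[-0.0025,0,0.0013],"roll":0}]'
```

```text
clock: 24.35
tcp_pos: [583.6, 177.6, 110.3]
eef_rot: [3.107, 0.464, -0.0]
contact_force: [1.3, 0.4, 1.2]
gripper_width: 0.005
clock: 24.6
tcp_pos: [582.8, 177.4, 109.8]
eef_rot: [-3.107, -0.464, -0.0]
contact_force: [1.3, 1.2, 2.1]
gripper_width: 0.002
clock: 24.85
tcp_pos: [582.5, 177.3, 109.7]
eef_rot: [-3.107, -0.464, -0.003]
contact_force: [3.1, 1.1, 2.7]
gripper_width: 0.006
```

```bash
python3 -m inch '[{"jaw":1,"linear":[-0.003,0,0.0016],"roll":0},{"jaw":1,"linear":[-0.003,0,0.0016],"roll":0}]'
python3 -m inch '[{"jaw":1,"linear":[-0.0035,0,0.0018],"roll":0},{"jaw":1,"linear":[-0.0035,0,0.0018],"roll":0}]'
python3 -m inch '[{"jaw":1,"linear":[-0.0035,0,0.0018],"roll":0},{"jaw":1,"linear":[-0.0035,0,0.0018],"roll":0}]'
python3 look.py 24
```

```text
clock: 25.1
tcp_pos: [582.4, 177.2, 109.6]
eef_rot: [-3.106, -0.464, -0.006]
contact_force: [4.5, 2.5, 3.9]
gripper_width: -0.002
clock: 25.35
tcp_pos: [582.2, 177.2, 109.6]
eef_rot: [-3.106, -0.464, -0.01]
contact_force: [7.5, 1.9, 4.4]
gripper_width: 0.007
clock: 25.6
tcp_pos: [582.1, 177.2, 109.5]
eef_rot: [-3.105, -0.464, -0.015]
contact_force: [8.7, 3.0, 6.1]
gripper_width: 0.004
dial plane tool: pitch(rad about y) -1.058 roll 0.02 z0 -50.93 std 8.59 231
TCP [582.11 177.24 109.49] F [9.  3.  5.7] w 0.005
```

View pics/v24.png

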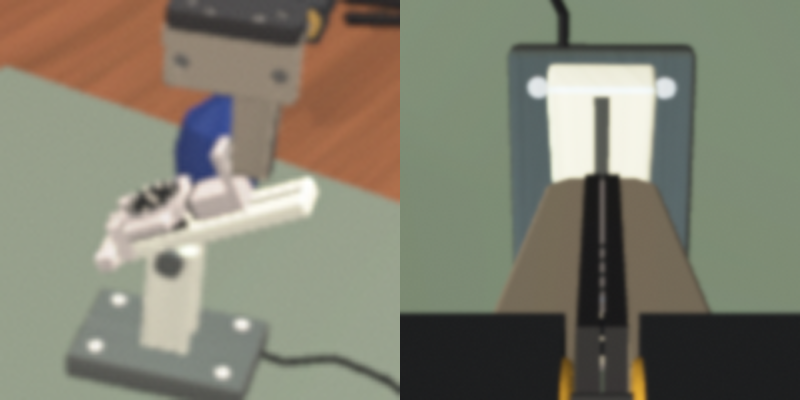

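The jaw has stopped dead against the case: about 11 N along the slope with no further travel. Back off up the slope, rise and inspect.

```bash
python3 -m inch '[{"jaw":1,"linear":[0.02,0,-0.01],"roll":0},{"jaw":1,"linear":[0.045,0,-0.025],"roll":0},{"jaw":1,"linear":[0.05,0,-0.08],"roll":0},{"jaw":1,"linear":[0.05,0,-0.17],"roll":0},{"jaw":1,"linear":[0.0,0,-0.2],"roll":0},{"jaw":1,"linear":[-0.08,0,-0.2],"roll":0},{"jaw":1,"linear":[-0.16,0,-0.2],"roll":0},{"jaw":1,"linear":[-0.16,0,-0.2],"roll":0}]'
python3 -m inch '[{"jaw":1,"linear":[0,0,0],"roll":0},{"jaw":1,"linear":[0,0,0],"roll":0}]'
python3 - <<'E'
from st import *
import fr
p,d,K,E=snap(cams,bot,"wrist","w25");q,_,_,_=snap(cams,bot,"scene","s25")
cv2.imwrite("pics/w25c.png",cv2.resize(p[80:320,220:420],None,fx=2.5,fy=2.5,interpolation=cv2.INTER_CUBIC))
cv2.imwrite("pics/s25c.png",cv2.resize(q[150:270,330:450],None,fx=5,fy=5,interpolation=cv2.INTER_CUBIC))
rel([600,180,200],17)
E
```

```text
clock: 26.7
tcp_pos: [514.5, 156.2, 186.9]
eef_rot: [3.106, 0.464, -0.005]
contact_force: [0.3, 0.3, -0.4]
gripper_width: 0.006
clock: 26.95
tcp_pos: [517.3, 157.3, 187.0]
eef_rot: [-3.107, -0.464, 0.001]
contact_force: [0.2, 0.4, 0.8]
gripper_width: 0.004
plane [ 5.08427791e-01  1.51675957e-01 -2.11664020e+02] 0.6127038964162708 slope 0.48780339294712866 az 16.611078452590785
tcp [517.12 157.31 186.87] ang 17.0 F [ 0.2  0.4 -0.2] w 0.0030819912148478106 clk 27.05
linear [ 0.2147  0.0063 -0.0329] roll -1.6200908921998942e-05 zaxis [-6.e-04  2.e-04 -1.e+00] j [ 0.01  0.33 -0.44  1.85  0.17  0.99 -1.78]
```

View pics/w25c.png

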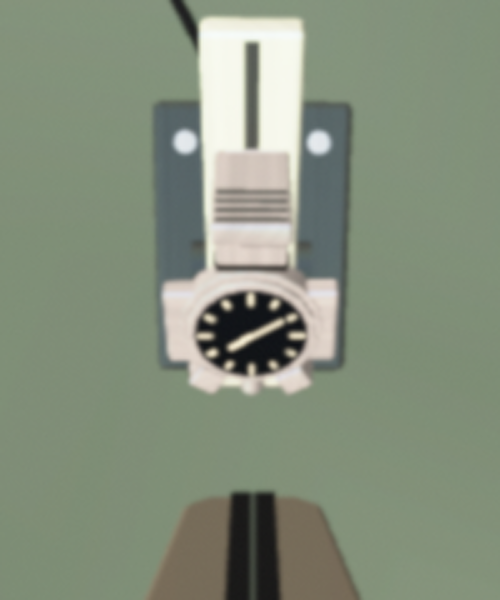

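View pics/s25c.png

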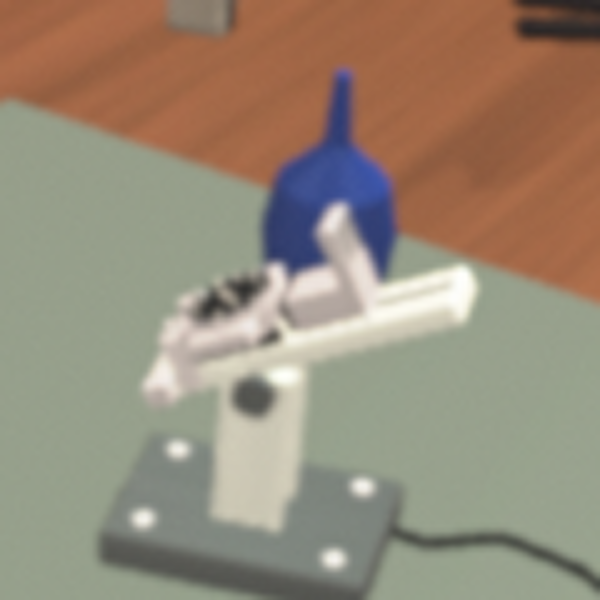

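The jaw face meets the case, with the crown between the prongs at (321,234) in the full frame. Final numeric checks: dial tilt, dial centre, jaw travel, and bystanders.

```bash
python3 - <<'E'
from st import *
import fr
p,d,K,E=load("w25.npz");H=np.c_[fr.x,fr.y,fr.n]
for u,vs in((320,range(146,192,5)),(320,range(196,240,4))):
    for v in vs:
        P=depthpt(K,E,u,v,d[v,u]);print(v,((P-fr.rest)@H).round(1),end=" ")
    print()
m=np.zeros(p.shape[:2],np.uint8);m[190:235,295:350]=(p[190:235,295:350].max(axis=2)<110)
n,l,s,c=cv2.connectedComponentsWithStats(m);i=1+np.argmax(s[1:,4]);print(s[i])
cn=cv2.convexHull(max(cv2.findContours((l==i).astype(np.uint8),0,1)[0],key=len));mm=np.zeros_like(m);cv2.fillConvexPoly(mm,cn,1);mm=cv2.erode(mm,np.ones((5,5)))
vv,uu=np.nonzero(mm);Z=np.array([(depthpt(K,E,a,b,d[b,a])-fr.rest)@H for a,b in zip(uu,vv)])
A=np.c_[Z[:,:2],np.ones(len(Z))];k,*_=np.linalg.lstsq(A,Z[:,2],rcond=None);print("dial tilt vs slope",k.round(3),"mean",Z.mean(0).round(2),"std",(Z[:,2]-A@k).std())
a,_,_,_=load("top0.npz");b,_,_,_=snap(cams,bot,"top","t25")
df=cv2.absdiff(a,b).max(axis=2);n,l,s,c=cv2.connectedComponentsWithStats((df>40).astype(np.uint8));print([x for x in s[1:].tolist() if x[4]>8])
E
```

```text
plane [ 5.08427791e-01  1.51675957e-01 -2.11664020e+02] 0.6127038964162708 slope 0.48780339294712866 az 16.611078452590785
146 [52.   0.1  5.5] 151 [51.5  0.1 10.8] 156 [51.9  0.  17.1] 161 [51.7  0.  22.4] 166 [51.7 -0.  27.7] 171 [50.8 -0.  31.7] 176 [46.8 -0.  31.1] 181 [27.8  0.1 10.3] 186 [24.   0.1 10.8] 191 [19.1  0.1 10. ] 
196 [16.5  0.1 12.3] 200 [13.8  0.1 13.4] 204 [ 9.5  0.1 12.5] 208 [ 6.6  0.1 13.5] 212 [ 2.9  0.1 13.5] 216 [-1.1  0.1 13.4] 220 [-6.1  0.1 12.1] 224 [-9.4  0.1 12.9] 228 [-14.1   0.2  12.2] 232 [-21.2   0.2   9.1] 236 [-25.3   0.2   9.3] 
[299 197  43  33 866]
dial tilt vs slope [ 0.931 -0.015 11.837] mean [ 2.22  0.18 13.9 ] std 7.099494016973575
[[26, 0, 417, 480, 112487], [212, 130, 31, 9, 60], [139, 173, 5, 7, 12], [133, 174, 5, 7, 15], [255, 192, 10, 9, 55], [132, 194, 15, 18, 55], [127, 232, 11, 5, 16], [132, 235, 38, 32, 932], [399, 255, 32, 27, 541], [128, 293, 6, 6, 10], [129, 300, 6, 4, 9], [127, 304, 8, 9, 23], [136, 309, 6, 7, 15], [138, 350, 13, 7, 26], [145, 359, 6, 9, 14]]
```

View pics/t25.png

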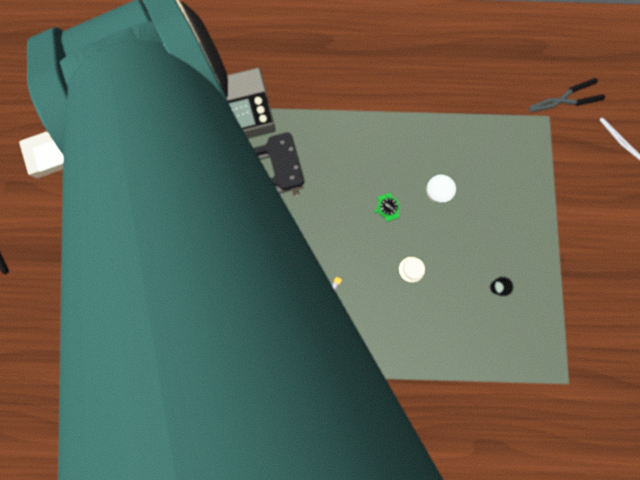

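```bash
python3 -c "
from bench import bot,ticket
s=bot.get_state();print(s['clock'],s['contact_force'])
print(ticket.close_job())"
```

```text
27.1 [-0.06099321 -0.23526989 -0.06704281]
the job is handed in; nothing more can be done
None
```

I put the watch on the stand, flat on the rests with its crown in the gap between the prongs, and closed the upper jaw against it. The job was handed in at 27.1 s with the robot clear of everything.

**How it went**
- **First grasp:** it closed above the dial without touching the watch. Two camera views showed the fingertips about 40 mm shorter than stated, so I used that measured length and the second grasp held.
- **Setting down:** the gripper can't tilt, so I lowered the watch until its back met the rests and pressed it flat onto the 28° slope (peak about 31 N at the wrist). I then pushed it down the slope until it stopped at the prongs and let go.
- **Jaw:** with closed fingers behind the tab, I pushed the jaw down until it stopped against the case at about 11 N.

**Last checks**
- **Watch:** depth readings along the dial showed no visible tilt against the slope. The crown is centred between the prongs.
- **Jaw:** it measures about 24.3 mm of travel, against roughly 25 mm expected. That difference is within the measurement error.
- **Surroundings:** the green look-alike, loupe and parts box look unmoved in the top view, and the blower in the scene view. I could not fully check the screwdriver, because the arm hid most of it in the last top view.

**Checks that failed or disagreed**
- The final plane fit of the dial failed because of outliers, so flatness rests on the single line of depth readings.
- After I let go, the dial centre read 1.9 mm up the slope from home. The force when it stopped and the jaw travel both suggest it is home.

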